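Make up the cocktail board and the espresso board

TASK

Make up the two station boards from the stock standing between them in the middle of the counter. On the long board with three wells put the black flask in the wide well, a jigger in the middle well and the salt shaker in the narrow well at the end; on the short board with two wells put the tamper in the wide well and the other jigger in the narrow one. Everything must stand upright and flat on the floor of its well; leave the green mug and the steel milk pitcher where they are.

Things in the scene. Friction and masses are not known exactly. Their poses are not given: they have to be found in the camera images.
- jigger_1_centre (a point): double-ended steel measuring cup (jigger), an hourglass of two cones, 44 mm across at both rims and 74 mm tall, standing upright, 0.12 kg; it can be gripped like a plain solid upright cylinder 44 mm across (the fingers stop at 44 mm even at the waist). The two jiggers are alike and interchangeable. The point is on its axis, half-way up (37 mm above its underside); z is up
- jigger_2_centre (a point): double-ended steel measuring cup (jigger), an hourglass of two cones, 44 mm across at both rims and 74 mm tall, standing upright, 0.12 kg; it can be gripped like a plain solid upright cylinder 44 mm across (the fingers stop at 44 mm even at the waist). The two jiggers are alike and interchangeable. The point is on its axis, half-way up (37 mm above its underside); z is up
- flask_centre (a point): squat black flask, round straight body 57 mm across up to 41 mm, above it a tapering stepped cap at most 32 mm wide, 74 mm tall in all, standing upright, 0.18 kg; grip it round the body. The point is on its axis, half-way up (37 mm above its underside); z is up
- shaker_centre (a point): glass salt shaker with a domed grey top (the one in the middle of the counter; a like one far back by the clock radio belongs to the room), 44 mm across and 90 mm tall, standing upright, 0.10 kg; its body (44 mm at the widest) reaches to 70 mm, the top above is 34 mm wide. The point is on its axis, half-way up (45 mm above its underside); z is up
- tamper_centre (a point): coffee tamper: flat round steel foot 58 mm across and 24 mm high, above it a black turned grip 40 mm across at the widest, 82 mm tall in all, standing on its foot, 0.38 kg. The point is on its axis, half-way up (41 mm above its underside); z is up
- long_board: the long station board, 256 mm long, with three wells in line; fixed to the counter; wooden board 104 mm wide (its x) and 20 mm thick; origin at the centre of its underside, on the counter, z up, y along its length. Round wells open to the top and lined with black rubber, 8 mm deep: their floors lie 12 mm above the counter. Wide well (74 mm across) centred at y = +80 mm; narrow wells (60 mm across) at y = 0 (middle) and y = -80 mm (end); all at x = 0
- short_board: the short station board, 180 mm long, with two wells; fixed to the counter; wooden board 104 mm wide (its x) and 20 mm thick; origin at the centre of its underside, on the counter, z up, y along its length. Round wells open to the top and lined with black rubber, 8 mm deep: their floors lie 12 mm above the counter. Wide well (74 mm across) centred at y = +42 mm; narrow well (60 mm across) at y = -42 mm; both at x = 0
- mug_centre (a point): bystander: green and cream pottery cup with a handle, beside the stock at the back left (a like one at the far left edge is only decor), 65 mm across, 91 mm with the handle, 55 mm tall; the point is at the centre of its bowl, half-way up. Leave it
- pitcher_centre (a point): bystander: small steel milk pitcher with a handle, 69 mm across, 98 mm with the handle, 80 mm tall; the point is at the centre of its round body, half-way up. Leave it
Things that resemble listed ones, but are neither listed nor needed, are in the scene too. Leave any turquoise look-alike of the part that bears flask_centre alone.

How it is judged (in metres and radians):
At the end, for the whole second after the job is handed in: Each thing in its named well: axis within 11 mm of the well's centre along the board's x and y, height within 4 mm of standing on the well's floor, upright within 0.1 rad, at rest; one jigger per board, either one; mug and pitcher within 25 mm of where they stood (x of flask_centre in the frame of long_board between -0.011 and 0.011 m and y of flask_centre in the frame of long_board between 0.069 and 0.091 m and z of flask_centre in the frame of long_board between 0.045 and 0.053 m and angle between each of flask_centre, shaker_centre, tamper_centre's own z axis and vertical below 0.1 rad and x of shaker_centre in the frame of long_board between -0.011 and 0.011 m and y of shaker_centre in the frame of long_board between -0.091 and -0.069 m and z of shaker_centre in the frame of long_board between 0.053 and 0.061 m and x of tamper_centre in the frame of short_board between -0.011 and 0.011 m and y of tamper_centre in the frame of short_board between 0.031 and 0.053 m and z of tamper_centre in the frame of short_board between 0.049 and 0.057 m and (((x of jigger_1_centre in the frame of long_board between -0.011 and 0.011 m and y of jigger_1_centre in the frame of long_board between -0.011 and 0.011 m and z of jigger_1_centre in the frame of long_board between 0.045 and 0.053 m and angle between jigger_1_centre's own z axis and vertical below 0.1 rad) and (x of jigger_2_centre in the frame of short_board between -0.011 and 0.011 m and y of jigger_2_centre in the frame of short_board between -0.053 and -0.031 m and z of jigger_2_centre in the frame of short_board between 0.045 and 0.053 m and angle between jigger_2_centre's own z axis and vertical below 0.1 rad)) or ((x of jigger_2_centre in the frame of long_board between -0.011 and 0.011 m and y of jigger_2_centre in the frame of long_board between -0.011 and 0.011 m and z of jigger_2_centre in the frame of long_board between 0.045 and 0.053 m and angle between jigger_2_centre's own z axis and vertical below 0.1 rad) and (x of jigger_1_centre in the frame of short_board between -0.011 and 0.011 m and y of jigger_1_centre in the frame of short_board between -0.053 and -0.031 m and z of jigger_1_centre in the frame of short_board between 0.045 and 0.053 m and angle between jigger_1_centre's own z axis and vertical below 0.1 rad))) and linear speed of each of jigger_1, jigger_2, flask, shaker, tamper below 0.02 m/s and distance of each of mug_centre, pitcher_centre from where it was at the start of the episode below 0.025 m); the robot touches nothing.
It fails at once if the mug is pushed or lifted more than 25 mm from its place (distance of mug_centre from where it was at the start of the episode above 0.025 m).
It fails at once if the pitcher is pushed or lifted more than 25 mm from its place (distance of pitcher_centre from where it was at the start of the episode above 0.025 m).
It also fails if it takes over 136 s, if anything falls off the work surface, if the arm or the gripper's body presses on something with over 40 N, if the wrist force passes 120 N, or if a joint passes its speed limit or range.

ROBOT

A 6-joint arm with a two-finger parallel gripper is mounted at the origin on a cart in front of the work surface, level with it; the furniture and walls round the work are solid. World frame = base frame: x ahead of the robot, y to its left, z up, the work surface at z = 0. Lengths are in m, angles in degrees, forces in N, time in s.
With the tool pointing down it reaches from about 0.325 to 0.9 m from the base axis. Payload 3.5 kg.
Tool frame: the origin (TCP) lies midway between the tips of the shut fingers; the grasp point (between the pads) lies 19 mm behind it; z points along the fingers, y is the direction in which the jaws open and shut (so a half turn about z gives the same grasp; the last joint's range is limited). The gripper opens to 85 mm and grips with 20 to 120 N. Pads are 22 mm wide; open, the fingers measure 114 mm over their backs; the gripper's body (76 mm by 85 mm) begins 54 mm behind the grasp point. The pads swing forward as they close: fully open they stand 13 mm farther back than shut.
Start: joints at [-79.664, 15.837, -1.513, 72.651, 0, 84.076], TCP at [0.175, -0.6, 0.231] pointing down, gripper open.
Joint ranges: [-178.77, 178.77], [-48.84, 107.48], [-61.69, 71.31], [-111.58, 123.2], [-90, 87.43], [-180, 180]. Speed limits (degrees/s): [147.25, 147.25, 180, 180, 180, 180].

INTERFACE

Orientations are given as a 3x3 rotation matrix whose columns are the frame's x, y, z axes.
In Python, from bench import env, read_camera, order gives the robot as it stands.
- The arm moves only by the shell command python3 -m crank 'ROWS' [FORCE]. ROWS is JSON, a list of rows, each an object with "xyz": the shift along the world's x, y, z in units of 60 mm (1.0 is 60 mm), a list of three; "turn": the turn, a rotation vector about the world's x, y, z in units of 0.08 rad (1.0 is 0.08 rad), a list of three; "hand": the gripper command: -1 is shut, 1 is fully open, values between are in proportion. In form: [{"xyz": [tx, ty, tz], "turn": [ax, ay, az], "hand": hand}, ...]. A call has 1 to 8 rows; each row shifts and turns the pose as measured when the row begins; what a row does not reach is not made up. A row lasts 1/8 s, in which the tool goes at most 62.5 mm and 10.7 degrees, less where a joint would pass 70% of its speed; a pose out of reach is approached as far as the arm can. A call with a number of a shift or a turn outside -1 to 1 is refused whole. A call with a gripper value outside its range is refused whole. The fingers move at their own pace and stop on an object; FORCE is the grip in N (left out, the last holds). Time passes only in rows, so rows that do not move let the fingers close. It gives the time, the measured TCP pose, the force and the opening at its end, in the units of the state.
- env.observe(): the state, without advancing time (a new reading comes with each control period).
- read_camera(name): name is "scene" or "top" or "wrist"; returns a dict with "frame" (384x512x3 uint8, red, green, blue), "K" (3x3 intrinsics, pixels), "R" (3x3) and "t" (3): a world point X has camera coordinates R X + t. Camera axes: x right, y down, z forward; pixel columns grow to the right and rows downward; lengths in m; the calibration is good to about 2 mm. A picture is of the moment at which its call begins. There is no depth.
- order.close_job(): hands the job in, once; it reports no verdict.
The state is a dict: "time": time; "joints": joint angles; "dq": joint speeds; "effort": joint torques, N m; "position": TCP position; "orientation": TCP orientation; "force": force on the tool from outside, world axes, zero at the start; "ft_torque": the same for the moment, N m; "grip_width": finger opening in m.
Only numpy, scipy, OpenCV 4.12 (cv2) and the standard library are available. Lean on these libraries where they do the work, as an engineer would, in place of code of your own. Each camera call takes 0.05 s, during which the arm holds its last target.

## Working session

There is one attempt and no reset: what is moved stays moved. The work goes in short steps, Python scripts to look and compute and a shell command to move; the robot and the scene stay as the last step left them, time stands still between calls to the robot, and variables do not carry over. Pictures are saved under pics/ and viewed, and the job is handed in when it is done.

```bash
ls; mkdir -p pics; python3 - <<'E'
from bench import env, read_camera
import cv2
s=env.observe(); print(s)
for n in ["scene","top","wrist"]:
    c=read_camera(n); cv2.imwrite(f"pics/a_{n}.png",c["frame"][:,:,::-1])
    print(n,c["K"],c["R"],c["t"])
E
```

```text
pics
{'time': 0.0, 'joints': array([-7.96637091e+01,  1.58794403e+01, -1.59596256e+00,  7.26512140e+01,
       -4.51344340e-04,  8.40760942e+01]), 'dq': array([ 0.17866641, -0.0451125 ,  0.08996814, -0.03735281, -0.06250081,
       -0.00608135]), 'effort': array([ 6.38639249e-04, -4.45508301e+01,  2.95202762e+01,  1.64254708e-02,
       -1.01273000e-05,  4.10628886e-06]), 'position': array([ 0.17485528, -0.59924607,  0.23016235]), 'orientation': array([[ 9.60000081e-01,  2.79999429e-01, -4.04258016e-04],
       [ 2.79999634e-01, -9.59997648e-01,  2.17260307e-03],
       [ 2.20240876e-04, -2.19889122e-03, -9.99997558e-01]]), 'force': array([-0.76498843,  0.84220214,  0.9587974 ]), 'ft_torque': array([-0.01679458,  0.00951646, -0.00063363]), 'grip_width': 0.08530644686987947}
scene [[446.24927074   0.         251.77416161]
 [  0.         446.24927074 190.71763426]
 [  0.           0.           1.        ]] [[-0.75196227 -0.659202   -0.00233832]
 [-0.27670516  0.31885758 -0.90651205]
 [ 0.59832015 -0.68101583 -0.42217346]] [0.41366857 0.22300815 0.94091212]
top [[409.38745252   0.         249.05385846]
 [  0.         409.38745252 193.03203754]
 [  0.           0.           1.        ]] [[-0.01467562 -0.99978604  0.0145772 ]
 [-0.98489001  0.01193794 -0.17276908]
 [ 0.17255809 -0.01689243 -0.98485448]] [0.00369582 0.57399877 0.89106853]
wrist [[293.63687968   0.         257.57826949]
 [  0.         293.63687968 188.03772044]
 [  0.           0.           1.        ]] [[ 0.27959828 -0.96011529 -0.00185509]
 [-0.90743918 -0.26488851  0.32617205]
 [-0.31365416 -0.08951376 -0.9453086 ]] [-0.62548133 -0.04269954  0.38060969]
```

View pics/a_scene.png

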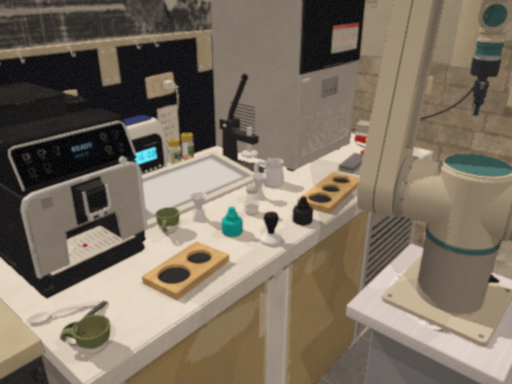

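View pics/a_top.png

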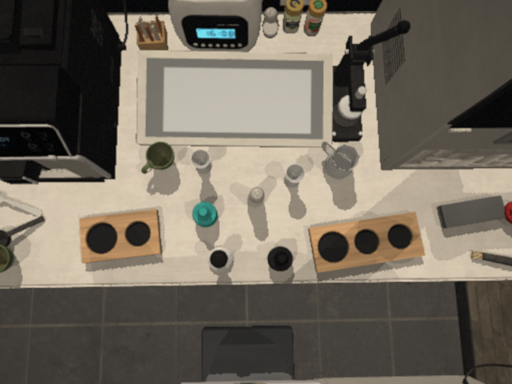

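View pics/a_wrist.png

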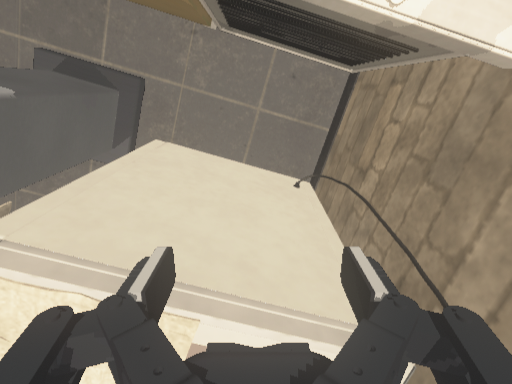

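Top view: jigger candidates are at (201,160) and (294,175). The clear shaker is at (257,195); a similar one by the radio at (270,22) is decor. The black flask is at (280,259), with its turquoise look-alike at (205,214), and the tamper is at (219,260). The mug is at (159,156) and the pitcher at (340,160). The long board is on the right with its wide well at (333,247), and the short board is on the left with its wide well at (101,238). I'll confirm these in an enlarged crop.

```bash
python3 - <<'E'
import cv2
a=cv2.imread("pics/a_top.png")
cv2.imwrite("pics/b1.png",cv2.resize(a[135:285,140:310],None,fx=4,fy=4,interpolation=cv2.INTER_CUBIC)[:600])
l=cv2.resize(a[200:280,70:170],None,fx=4,fy=4,interpolation=cv2.INTER_CUBIC)
r=cv2.resize(a[200:280,305:430],None,fx=4,fy=4,interpolation=cv2.INTER_CUBIC)
import numpy as np
cv2.imwrite("pics/b2.png",np.hstack([l,r])[:, :])
print(np.hstack([l,r]).shape)
s=cv2.imread("pics/a_scene.png")
cv2.imwrite("pics/b3.png",cv2.resize(s[140:300,140:340],None,fx=3.75,fy=3.75,interpolation=cv2.INTER_CUBIC))
E
```

```text
(320, 900, 3)
```

View pics/b1.png

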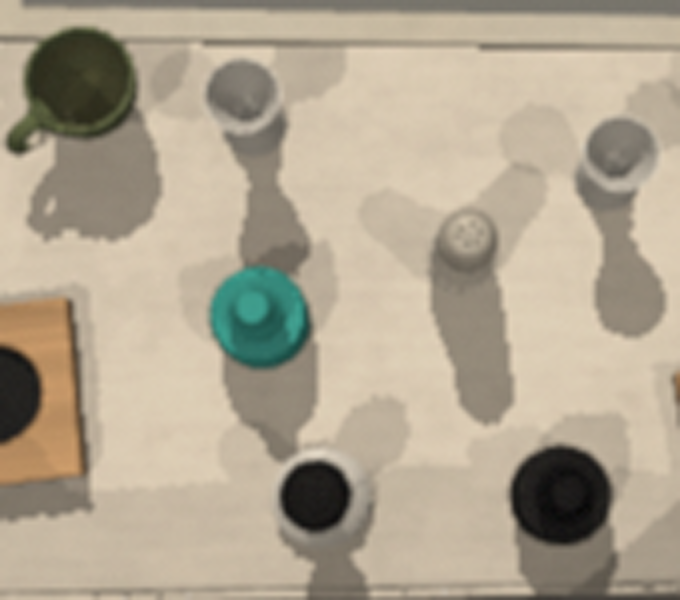

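View pics/b2.png

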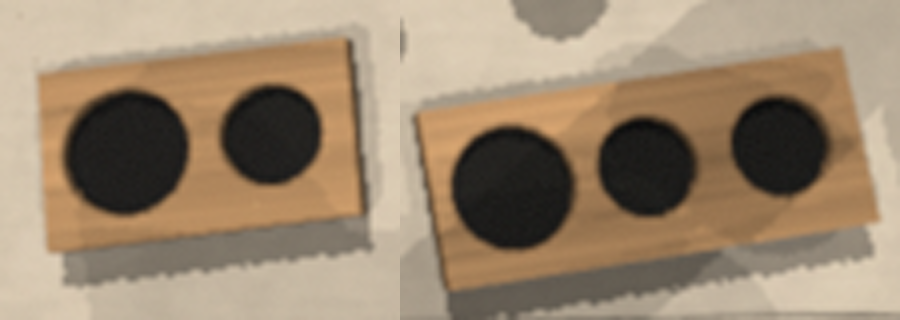

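View pics/b3.png

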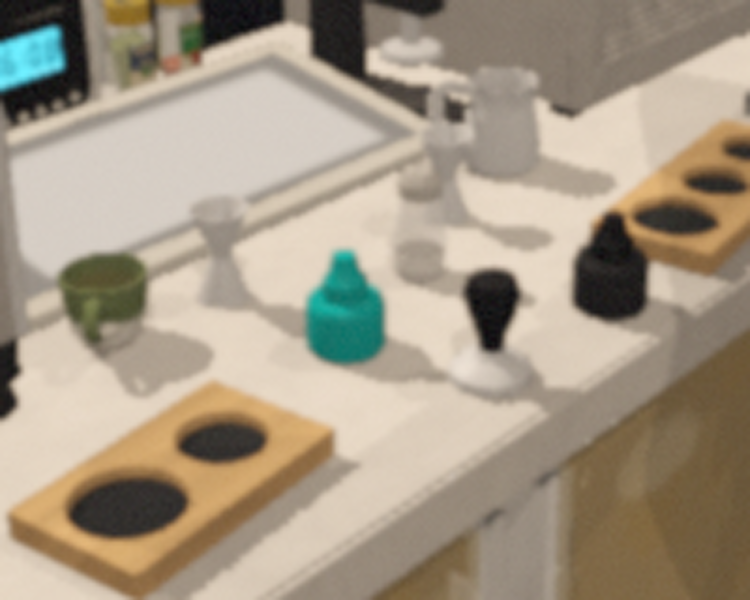

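```bash
cat > h.py <<'E'
import numpy as np, cv2
from bench import env, read_camera
def ray(c,u,v):
    d=np.linalg.inv(c["K"])@np.array([u,v,1.0]); R=c["R"]
    return -R.T@c["t"], R.T@d
def onz(c,u,v,z):
    o,d=ray(c,u,v); return o+d*(z-o[2])/d[2]
def proj(c,P):
    P=np.atleast_2d(P); q=(c["K"]@(c["R"]@P.T+c["t"].reshape(3,1))).T
    return q[:,:2]/q[:,2:]
def circ(x,y,z,r,n=48):
    a=np.linspace(0,2*np.pi,n,endpoint=False)
    return np.c_[x+r*np.cos(a),y+r*np.sin(a),np.full(n,z)]
E
python3 - <<'E'
from h import *
c=read_camera("top"); f=c["frame"]; g=cv2.cvtColor(f,cv2.COLOR_RGB2GRAY)
# wells
for nm,(u,v) in dict(SW=(101,238),SN=(138,233),LW=(333,247),LM=(366,241),LE=(400,236),flask=(280,259)).items():
    m=(g[v-24:v+25,u-24:u+25]<62).astype(np.uint8)
    n,l,st,ce=cv2.connectedComponentsWithStats(m)
    k=l[24,24]; cnt=max(cv2.findContours((l==k).astype(np.uint8),cv2.RETR_EXTERNAL,cv2.CHAIN_APPROX_NONE)[0],key=cv2.contourArea)
    p=cnt[:,0,:]+[u-24,v-24]
    z=0.041 if nm=="flask" else 0.02
    P=np.array([onz(c,a,b,z) for a,b in p])
    (x,y),r=cv2.minEnclosingCircle(P[:,:2].astype(np.float32))
    e=cv2.fitEllipse(P[:,:2].astype(np.float32)*1000)
    print(nm,np.round([x,y,2*r],4),"ell",np.round(e[0],1),np.round(e[1],1), ce[k]+[u-24,v-24])
for nm,(u,v,z) in dict(j1=(200.4,159,.074),j2=(294.6,173.6,.074),shaker=(256.6,193.3,.085),tgrip=(218.4,258.4,.08),tfoot=(220.8,259.8,.024)).items():
    print(nm,np.round(onz(c,u,v,z),4))
E
```

```text
SW [0.4788 0.3388 0.07  ] ell [478.9 339.1] [67. 68.] [101.35294118 237.56442577]
SN [0.4876 0.2567 0.0567] ell [487.5 256.1] [53.8 54.4] [137.49347826 233.32608696]
LW [ 0.4503 -0.1977  0.0709] ell [ 450.7 -197.3] [67.6 68.5] [332.70251397 246.55027933]
LM [ 0.4617 -0.2769  0.0573] ell [ 461.8 -276.6] [53.9 55.4] [366.2987013  241.23160173]
LE [ 0.4729 -0.3555  0.0572] ell [ 473.2 -355.3] [54.1 55.5] [399.4186551  235.88937093]
flask [ 0.4244 -0.0713  0.0555] ell [424.4 -71.1] [51.8 53.7] [279.66738197 258.61373391]
j1 [0.6495 0.1056 0.074 ]
j2 [ 0.6131 -0.1072  0.074 ]
shaker [ 0.567  -0.0201  0.085 ]
tgrip [0.4261 0.0649 0.08  ]
tfoot [0.4238 0.0627 0.024 ]
```

```bash
python3 - <<'E'
from h import *
O=dict(j1=(.6495,.1056,[(0,.022),(.037,.01),(.074,.022)]),j2=(.6131,-.1072,[(0,.022),(.074,.022)]),
 sh=(.567,-.0201,[(0,.022),(.07,.022),(.09,.012)]),tp=(.4245,.063,[(0,.029),(.024,.029),(.075,.02)]),fl=(.4244,-.0712,[(0,.0285),(.041,.0285),(.074,.01)]))
W=dict(SW=(.4789,.339,.037),SN=(.4876,.2563,.03),LW=(.4505,-.1975,.037),LM=(.4617,-.2768,.03),LE=(.473,-.3554,.03))
for n,(x0,x1,y0,y1) in dict(top=(70,430,140,285),scene=(140,370,145,305)).items():
    c=read_camera(n); f=c["frame"][:,:,::-1].copy(); k=4 if n=="scene" else 3
    if n=="scene": k=3.4
    big=cv2.resize(f[y0:y1,x0:x1],None,fx=k,fy=k,interpolation=cv2.INTER_CUBIC)
    def dr(P,col):
        q=(proj(c,P)+.5-[x0,y0])*k
        cv2.polylines(big,[np.round(q).astype(int)],True,col,1)
    for x,y,L in O.values():
        for z,r in L: dr(circ(x,y,z,r),(0,0,255))
    for x,y,r in W.values(): dr(circ(x,y,.02,r),(255,0,0))
    h,w=big.shape[:2]; s=min(1,800/w,600/h); big=cv2.resize(big,None,fx=s,fy=s)if s<1 else big
    cv2.imwrite(f"pics/c_{n}.png",big); print(big.shape)
E
```

```text
(322, 800, 3)
(544, 782, 3)
```

View pics/c_top.png

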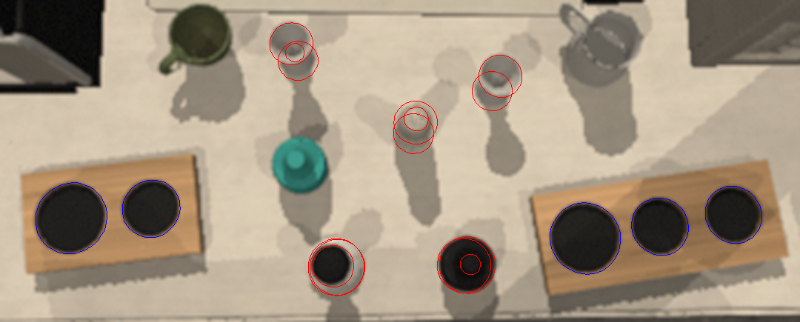

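View pics/c_scene.png

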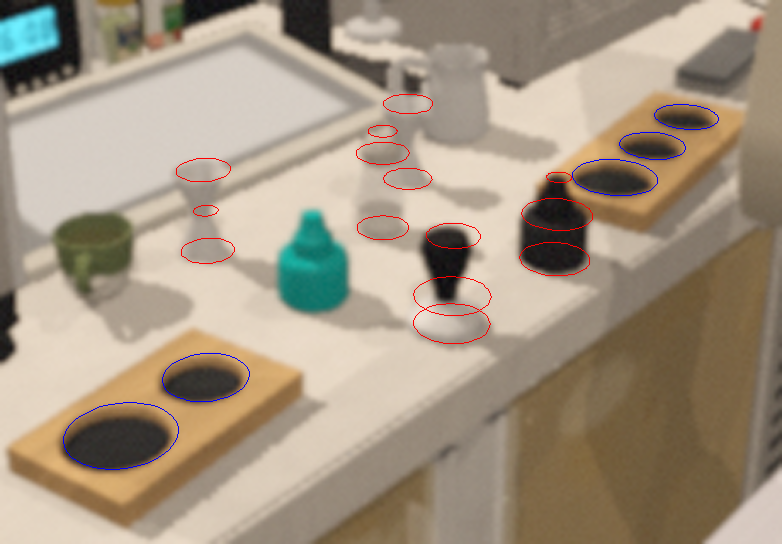

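The model outlines fit both views to about 2 mm. The well spacings come out at 83 mm (84 given) and 80 mm (80 given), and everything is within reach. I'll take the flask first, with the jaws turned to the board's x axis.

```bash
python3 -m crank '[{"xyz":[0.42,0.88,0],"turn":[0,0,1],"hand":1},{"xyz":[0.42,0.88,0],"turn":[0,0,1],"hand":1},{"xyz":[0.42,0.88,0],"turn":[0,0,1],"hand":1},{"xyz":[0.42,0.88,0],"turn":[0,0,1],"hand":1},{"xyz":[0.42,0.88,0],"turn":[0,0,1],"hand":1},{"xyz":[0.42,0.88,0],"turn":[0,0,1],"hand":1},{"xyz":[0.42,0.88,0],"turn":[0,0,1],"hand":1},{"xyz":[0.42,0.88,0],"turn":[0,0,1],"hand":1}]' 40
cat > st.py <<'E'
import sys
from h import *
# usage: st.py x y z  [az of jaw deg mod 180]
s=env.observe(); p=s["position"]; R=s["orientation"]
az=np.degrees(np.arctan2(R[1,1],R[0,1]))
print("t",round(s["time"],2),"p",np.round(p,4),"jawaz",round(az,1),"w",round(s["grip_width"],4),"F",np.round(s["force"],1))
if len(sys.argv)>3:
    T=np.array([float(a) for a in sys.argv[1:4]]); t=float(sys.argv[4]) if len(sys.argv)>4 else 7.5
    d=(t-az+90)%180-90
    # desired R: z down, y along az nearest
    a=np.radians(az+d); y=np.array([np.cos(a),np.sin(a),0]); z=np.array([0,0,-1.]); D=np.c_[np.cross(y,z),y,z]
    from scipy.spatial.transform import Rotation as Ro
    rv=Ro.from_matrix(D@R.T).as_rotvec()
    print("shift units",np.round((T-p)/.06,3),"turn units",np.round(rv/.08,2))
E
python3 st.py .4244 -.0712 .2
```

```text
time: 1.3
position: [0.3795, -0.1693, 0.2311]
orientation: [[0.593, 0.805, 0.006], [0.805, -0.593, -0.003], [0.001, 0.006, -1.0]]
force: [-0.1, -0.2, 0.1]
grip_width: 0.0853
t 1.3 p [ 0.3795 -0.1693  0.2311] jawaz -36.4 w 0.0853 F [-0.1 -0.2  0.1]
shift units [ 0.749  1.634 -0.518] turn units [0.   0.08 9.57]
```

```bash
python3 -m crank '[{"xyz":[0.1,0.2,0],"turn":[0,0,1],"hand":1},{"xyz":[0.1,0.2,0],"turn":[0,0,1],"hand":1},{"xyz":[0.1,0.2,0],"turn":[0,0,1],"hand":1},{"xyz":[0.1,0.2,-0.1],"turn":[0,0,1],"hand":1},{"xyz":[0.1,0.2,-0.1],"turn":[0,0,1],"hand":1},{"xyz":[0.1,0.2,-0.1],"turn":[0,0,1],"hand":1},{"xyz":[0.1,0.2,-0.1],"turn":[0,0,1],"hand":1},{"xyz":[0.05,0.2,-0.1],"turn":[0,0,1],"hand":1}]' >/dev/null; python3 -m crank '[{"xyz":[0,0.03,0],"turn":[0,0,0.8],"hand":1},{"xyz":[0,0,0],"turn":[0,0,0.7],"hand":1}]'>/dev/null; python3 st.py .4244 -.0712 .09
python3 - <<'E'
from h import *
c=read_camera("wrist"); f=c["frame"][:,:,::-1].copy()
for z,r in [(0,.0285),(.041,.0285)]: cv2.polylines(f,[np.round(proj(c,circ(.4244,-.0712,z,r))).astype(int)],True,(0,0,255),1)
cv2.imwrite("pics/d1.png",f)
E
```

```text
t 2.55 p [ 0.4266 -0.063   0.2012] jawaz 9.3 w 0.0853 F [0.3 0.7 0.4]
shift units [-0.037 -0.137 -1.853] turn units [-0.04  0.11 -0.38]
```

View pics/d1.png

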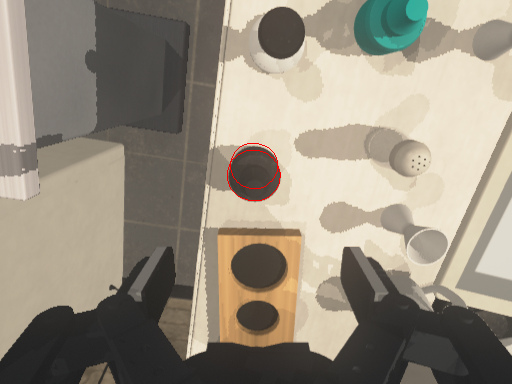

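```bash
python3 -m crank '[{"xyz":[-0.02,-0.07,-0.4],"turn":[0,0.05,-0.2],"hand":1},{"xyz":[-0.02,-0.07,-0.8],"turn":[0,0.05,-0.2],"hand":1},{"xyz":[0,0,-0.8],"turn":[0,0,0],"hand":1},{"xyz":[0,0,-0.6],"turn":[0,0,0],"hand":1},{"xyz":[0,0,0],"turn":[0,0,0],"hand":1}]' >/dev/null;  python3 st.py .4244 -.0712 .008
python3 - <<'E'
from h import *
for n in ["wrist"]:
    c=read_camera(n); f=c["frame"][:,:,::-1].copy()
    for z,r in [(0,.0285),(.041,.0285)]: cv2.polylines(f,[np.round(proj(c,circ(.4244,-.0712,z,r))).astype(int)],True,(0,0,255),1)
    cv2.imwrite("pics/d2.png",f)
E
```

```text
t 3.23 p [ 0.4261 -0.0725  0.0438] jawaz 7.2 w 0.0858 F [-0.8  0.7 -0.2]
shift units [-0.029  0.021 -0.597] turn units [-0.01  0.1   0.07]
```

View pics/d2.png

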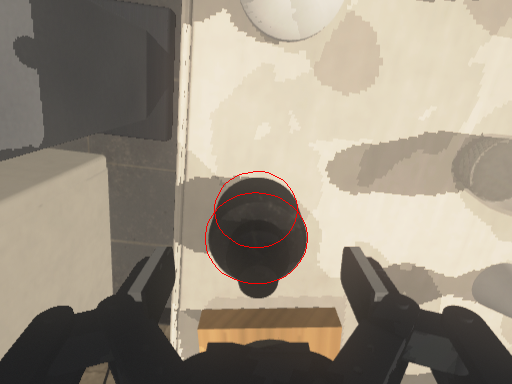

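```bash
python3 -m crank '[{"xyz":[-0.02,0.0,-0.35],"turn":[0,0.05,0],"hand":1},{"xyz":[-0.01,0,-0.24],"turn":[0,0,0],"hand":1},{"xyz":[0,0,0],"turn":[0,0,0],"hand":1}]' >/dev/null;  python3 st.py .4244 -.0712 .008;python3 -m crank '[{"xyz":[0,0,0],"turn":[0,0,0],"hand":-1},{"xyz":[0,0,0],"turn":[0,0,0],"hand":-1},{"xyz":[0,0,0],"turn":[0,0,0],"hand":-1},{"xyz":[0,0,0],"turn":[0,0,0],"hand":-1},{"xyz":[0,0,0],"turn":[0,0,0],"hand":-1}]' 40; python3 st.py .4244 -.0712 .008
python3 - <<'E'
from h import *
for n in ["wrist"]:
    c=read_camera(n); f=c["frame"][:,:,::-1].copy()
    cv2.imwrite("pics/d3.png",f)
E
```

```text
t 3.65 p [ 0.4315 -0.0748  0.0142] jawaz 7.2 w 0.0855 F [ 0.2  0.9 -0.3]
shift units [-0.118  0.06  -0.104] turn units [0.04 0.21 0.08]
time: 4.28
position: [0.4335, -0.0754, 0.0168]
orientation: [[-0.124, 0.992, 0.021], [0.992, 0.125, -0.005], [-0.008, 0.02, -1.0]]
force: [-0.1, 0.4, -0.9]
grip_width: 0.0558
t 4.28 p [ 0.4335 -0.0754  0.0168] jawaz 7.2 w 0.0558 F [-0.1  0.4 -0.9]
shift units [-0.151  0.07  -0.147] turn units [0.06 0.26 0.08]
```

View pics/d3.png

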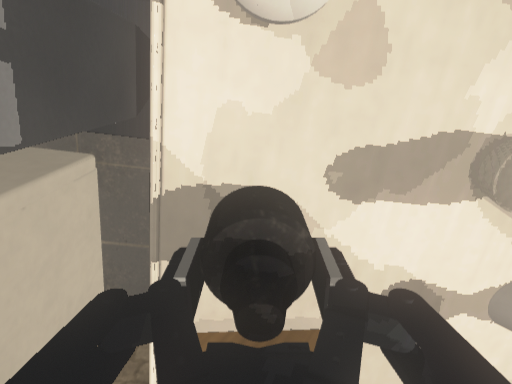

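```bash
python3 -m crank '[{"xyz":[-0.01,0,0.3],"turn":[0,0,0],"hand":-1},{"xyz":[-0.01,0,0.8],"turn":[0,0,0],"hand":-1},{"xyz":[-0.01,0,0.8],"turn":[0,0,0],"hand":-1},{"xyz":[0,-0.3,0.3],"turn":[0,0,0],"hand":-1},{"xyz":[0.1,-0.7,0],"turn":[0,0.1,0],"hand":-1},{"xyz":[0.1,-0.7,0],"turn":[0,0.1,0],"hand":-1},{"xyz":[0.1,-0.3,0],"turn":[0,0,0],"hand":-1},{"xyz":[0,0,0],"turn":[0,0,0],"hand":-1}]' 50;  python3 st.py .4505 -.1975 .12 8.1
python3 - <<'E'
from h import *
s=env.observe();p=s["position"]
for n in ["wrist","top"]:
    c=read_camera(n); f=c["frame"][:,:,::-1].copy()
    b=p[2]-.0168
    k=1 if n=="wrist" else 4
    big=f if k==1 else cv2.resize(f[180:300,270:430],None,fx=4,fy=4,interpolation=cv2.INTER_CUBIC)
    o=np.array([0,0]) if k==1 else np.array([270,180])
    L=[(p[0],p[1],b+z,r) for z,r in [(0,.0285),(.041,.0285),(.041,.001)]]+[(.4505,-.1975,.02,.037)]
    for a in L: cv2.polylines(big,[np.round((proj(c,circ(*a))+.5-o)*k).astype(int)],True,(0,0,255),1)
    cv2.imwrite(f"pics/d4_{n}.png",big)
E
```

```text
time: 5.32
position: [0.4473, -0.1969, 0.1516]
orientation: [[-0.127, 0.992, 0.002], [0.992, 0.127, -0.003], [-0.003, 0.001, -1.0]]
force: [-1.1, 0.3, -1.5]
grip_width: 0.0555
t 5.33 p [ 0.4473 -0.1969  0.1516] jawaz 7.3 w 0.0555 F [-1.1  0.3 -1.5]
shift units [ 0.053 -0.009 -0.527] turn units [0.04 0.02 0.18]
```

View pics/d4_wrist.png

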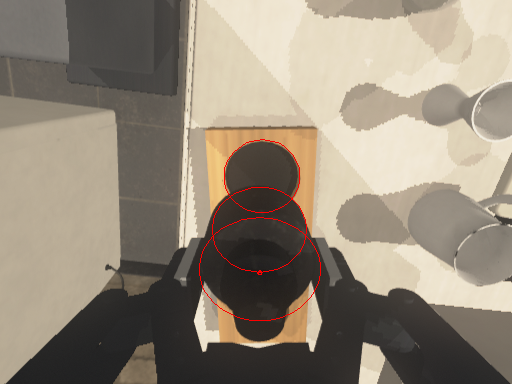

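View pics/d4_top.png

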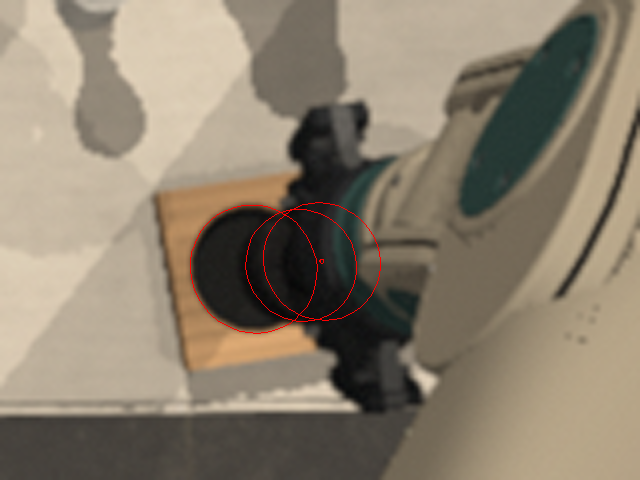

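```bash
python3 -m crank '[{"xyz":[0.04,-0.01,-0.4],"turn":[0,0,0.15],"hand":-1},{"xyz":[0,0,-0.6],"turn":[0,0,0],"hand":-1},{"xyz":[0,0,-0.4],"turn":[0,0,0],"hand":-1},{"xyz":[0,0,-0.2],"turn":[0,0,0],"hand":-1},{"xyz":[0,0,0],"turn":[0,0,0],"hand":-1}]' >/dev/null;  python3 st.py .4505 -.1975 .0288 8.1
```

```text
t 6.05 p [ 0.4467 -0.1886  0.0528] jawaz 8.5 w 0.0553 F [-0.8  0.2 -1.4]
shift units [ 0.063 -0.149 -0.4  ] turn units [-0.02 -0.02 -0.09]
```

```bash
python3 -m crank '[{"xyz":[0.06,-0.15,-0.08],"turn":[0,0,0],"hand":-1},{"xyz":[0,0,0],"turn":[0,0,0],"hand":-1}]' >/dev/null;  python3 st.py .4505 -.1975 .0288 8.1; python3 -m crank '[{"xyz":[0,0,0],"turn":[0,0,0],"hand":-1}]' >/dev/null;  python3 st.py .4505 -.1975 .0288 8.1
```

```text
t 6.3 p [ 0.4521 -0.1986  0.0495] jawaz 8.6 w 0.0558 F [ 0.2  0.8 -0.9]
shift units [-0.027  0.018 -0.345] turn units [ 0.    0.02 -0.1 ]
t 6.42 p [ 0.4527 -0.1991  0.0501] jawaz 8.5 w 0.0553 F [ 0.5  0.  -1.7]
shift units [-0.037  0.027 -0.355] turn units [ 0.01  0.03 -0.1 ]
```

```bash
python3 -m crank '[{"xyz":[-0.03,0.02,-0.15],"turn":[0,0,0],"hand":-1},{"xyz":[0,0,-0.1],"turn":[0,0,0],"hand":-1},{"xyz":[0,0,-0.08],"turn":[0,0,0],"hand":-1}]' ;  python3 st.py .4505 -.1975 .0288 8.1
python3 - <<'E'
from h import *
for n in ["wrist"]:
    c=read_camera(n); f=c["frame"][:,:,::-1].copy()
    for a in [(.4505,-.1975,.02,.037),(.4505,-.1975,.02,.0285)]: cv2.polylines(f,[np.round(proj(c,circ(*a))).astype(int)],True,(0,0,255),1)
    cv2.imwrite("pics/d5.png",f)
E
```

```text
time: 6.8
position: [0.4514, -0.1983, 0.03]
orientation: [[-0.148, 0.989, 0.004], [0.989, 0.148, -0.002], [-0.002, 0.004, -1.0]]
force: [-0.8, 0.5, -1.5]
grip_width: 0.0555
t 6.8 p [ 0.4514 -0.1983  0.03  ] jawaz 8.5 w 0.0555 F [-0.8  0.5 -1.5]
shift units [-0.015  0.014 -0.019] turn units [ 0.02  0.05 -0.09]
```

View pics/d5.png

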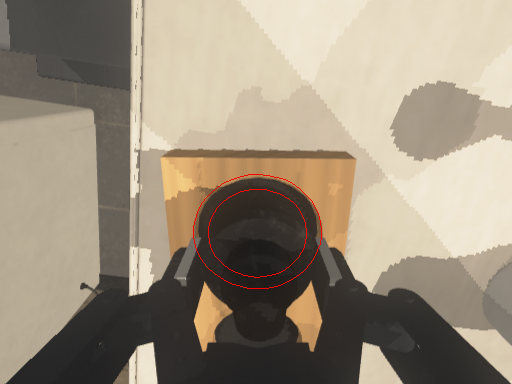

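```bash
python3 -m crank '[{"xyz":[-0.01,0.01,-0.04],"turn":[0,0,0],"hand":-1},{"xyz":[0,0,-0.03],"turn":[0,0,0],"hand":-1}]' ;  python3 st.py .4505 -.1975 .0288 8.1
```

```text
time: 7.1
position: [0.4508, -0.1979, 0.0284]
orientation: [[-0.149, 0.989, 0.003], [0.989, 0.149, -0.002], [-0.002, 0.003, -1.0]]
force: [-7.8, 3.5, 18.9]
grip_width: 0.0554
t 7.1 p [ 0.4508 -0.1979  0.0284] jawaz 8.5 w 0.0554 F [-7.8  3.5 18.9]
shift units [-0.005  0.006  0.007] turn units [ 0.02  0.04 -0.1 ]
```

```bash
python3 -m crank '[{"xyz":[0,0,0.01],"turn":[0,0,0],"hand":1},{"xyz":[0,0,0],"turn":[0,0,0],"hand":1},{"xyz":[0,0,0],"turn":[0,0,0],"hand":1},{"xyz":[0,0,0.3],"turn":[0,0,0],"hand":1},{"xyz":[0,0,0.8],"turn":[0,0,0],"hand":1},{"xyz":[0,0.2,0.8],"turn":[0,0,0],"hand":1},{"xyz":[0,0.4,0.2],"turn":[0,0,0],"hand":1},{"xyz":[0,0.3,0],"turn":[0,0,0],"hand":1}]' ;  python3 st.py .6131 -.1072 .16 8.1
python3 - <<'E'
from h import *
for n in ["wrist"]:
    c=read_camera(n); f=c["frame"][:,:,::-1].copy()
    for a in [(.4505,-.1975,.02,.037),(.4505,-.1975,.053,.0285)]: cv2.polylines(f,[np.round(proj(c,circ(*a))).astype(int)],True,(0,0,255),1)
    cv2.imwrite("pics/d6.png",f)
E
```

```text
time: 8.1
position: [0.4507, -0.1432, 0.1578]
orientation: [[-0.146, 0.989, 0.003], [0.989, 0.146, -0.001], [-0.001, 0.003, -1.0]]
force: [0.4, 0.2, -0.5]
grip_width: 0.0856
t 8.1 p [ 0.4507 -0.1432  0.1578] jawaz 8.4 w 0.0856 F [ 0.4  0.2 -0.5]
shift units [2.706 0.599 0.037] turn units [ 0.01  0.04 -0.06]
```

View pics/d6.png

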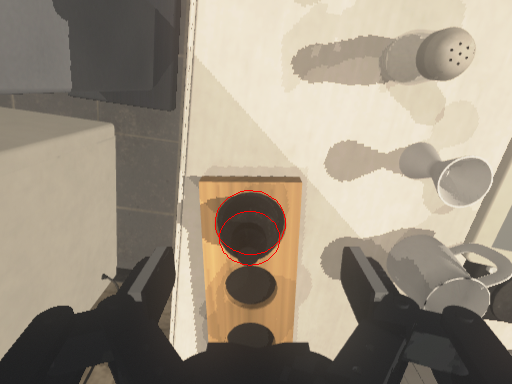

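Flask is seated: its outline coincides with the model on the well floor. Next is jigger 2, for the middle well.

```bash
python3 -m crank '[{"xyz":[0.7,0.15,0],"turn":[0,0,0],"hand":1},{"xyz":[0.9,0.2,0],"turn":[0,0,0],"hand":1},{"xyz":[0.8,0.2,-0.1],"turn":[0,0,0],"hand":1},{"xyz":[0.25,0.05,0],"turn":[0,0,0],"hand":1},{"xyz":[0,0,0],"turn":[0,0,0],"hand":1}]' >/dev/null;  python3 st.py .6131 -.1072 .08 8.1
python3 - <<'E'
from h import *
c=read_camera("wrist"); f=c["frame"][:,:,::-1].copy()
for a in [(.6131,-.1072,.0,.022),(.6131,-.1072,.074,.022)]: cv2.polylines(f,[np.round(proj(c,circ(*a))).astype(int)],True,(0,0,255),1)
cv2.imwrite("pics/e1.png",f)
c=read_camera("top")
for u,v in [(200,146),(140,145),(330,145)]: print(np.round(onz(c,u,v,.01),3))
E
```

```text
t 8.78 p [ 0.6083 -0.1022  0.1427] jawaz 8.5 w 0.0855 F [-0.5 -0.8 -0. ]
shift units [ 0.081 -0.083 -1.045] turn units [-0.03 -0.13 -0.09]
[0.699 0.113 0.01 ]
[0.703 0.259 0.01 ]
[ 0.698 -0.205  0.01 ]
```

View pics/e1.png

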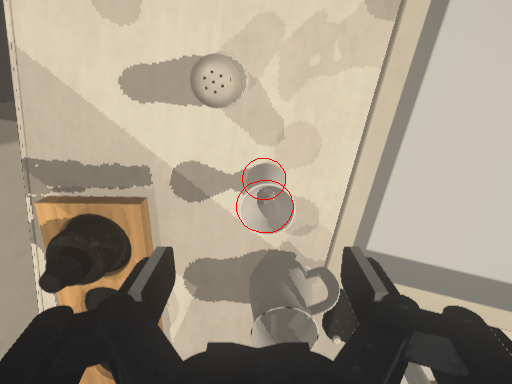

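```bash
python3 -m crank '[{"xyz":[0.08,-0.08,-0.3],"turn":[0,-0.1,0],"hand":1},{"xyz":[0,0,-0.6],"turn":[0,0,0],"hand":1},{"xyz":[0,0,-0.4],"turn":[0,0,0],"hand":1},{"xyz":[0,0,0],"turn":[0,0,0],"hand":1}]' >/dev/null;  python3 st.py .6131 -.1072 .016 8.1
python3 - <<'E'
from h import *
c=read_camera("wrist"); f=c["frame"][:,:,::-1].copy()
for a in [(.6131,-.1072,.0,.022),(.6131,-.1072,.074,.022)]: cv2.polylines(f,[np.round(proj(c,circ(*a))).astype(int)],True,(0,0,255),1)
cv2.imwrite("pics/e2.png",f)
E
```

```text
t 9.38 p [ 0.6055 -0.1093  0.0646] jawaz 8.2 w 0.0852 F [-0.4  0.2  0.4]
shift units [ 0.126  0.035 -0.81 ] turn units [-0.03 -0.06 -0.03]
```

View pics/e2.png

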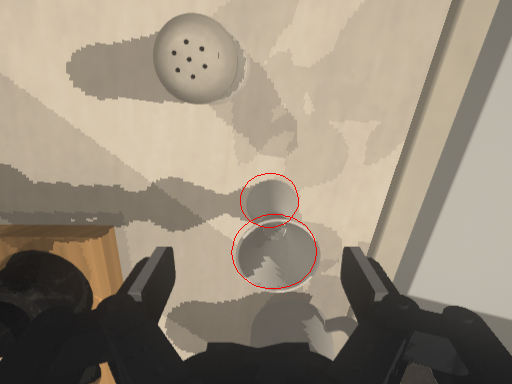

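```bash
python3 -m crank '[{"xyz":[0.14,0.02,-0.2],"turn":[0,-0.05,0],"hand":1},{"xyz":[0.02,0,-0.35],"turn":[0,0,0],"hand":1},{"xyz":[0.02,0,-0.25],"turn":[0,0,0],"hand":1},{"xyz":[0,0,0],"turn":[0,0,0],"hand":1}]' >/dev/null;  python3 st.py .6135 -.1078 .016 8.1
```

```text
t 9.93 p [ 0.6214 -0.1096  0.0204] jawaz 8.2 w 0.0858 F [ 0.6 -0.3  0.5]
shift units [-0.132  0.031 -0.073] turn units [ 0.01  0.12 -0.02]
```

```bash
python3 -m crank '[{"xyz":[-0.12,0.02,-0.06],"turn":[0,0.1,0],"hand":1},{"xyz":[0,0,0],"turn":[0,0,0],"hand":-1},{"xyz":[0,0,0],"turn":[0,0,0],"hand":-1},{"xyz":[0,0,0],"turn":[0,0,0],"hand":-1}]' >/dev/null;  python3 st.py .6135 -.1078 .016 8.1;  python3 -m crank '[{"xyz":[0,0,0],"turn":[0,0,0],"hand":-1},{"xyz":[0,0,0],"turn":[0,0,0],"hand":-1},{"xyz":[0,0,0],"turn":[0,0,0],"hand":-1}]' 40 >/dev/null;  python3 st.py .6135 -.1078 .016 8.1
python3 - <<'E'
from h import *
c=read_camera("wrist"); f=c["frame"][:,:,::-1].copy()
cv2.imwrite("pics/e3.png",f)
E
```

```text
t 10.43 p [ 0.6154 -0.1088  0.0187] jawaz 8.2 w 0.0416 F [-0.3  0.4 -0.6]
shift units [-0.032  0.016 -0.044] turn units [ 0.02  0.06 -0.02]
t 10.8 p [ 0.6153 -0.1087  0.0186] jawaz 8.2 w 0.0416 F [ 0.4  0.5 -1.2]
shift units [-0.03   0.015 -0.043] turn units [ 0.02  0.06 -0.02]
```

View pics/e3.png

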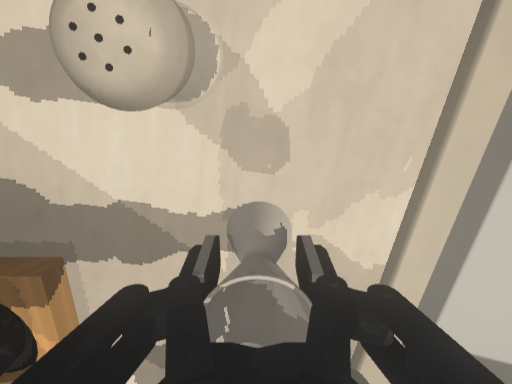

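```bash
python3 -m crank '[{"xyz":[-0.02,0,0.3],"turn":[0,0,0],"hand":-1},{"xyz":[-0.02,0,0.8],"turn":[0,0,0],"hand":-1},{"xyz":[0,0,0.8],"turn":[0,0,0],"hand":-1},{"xyz":[-0.3,-0.3,0.2],"turn":[0,0,0],"hand":-1},{"xyz":[-0.7,-0.7,0],"turn":[0,0,0],"hand":-1},{"xyz":[-0.7,-0.7,0],"turn":[0,0,0],"hand":-1},{"xyz":[-0.7,-0.7,0],"turn":[0,0,0],"hand":-1},{"xyz":[-0.1,-0.3,0],"turn":[0,0,0],"hand":-1}]' 50;  python3 st.py .4617 -.2768 .0306 8.1
```

```text
time: 11.85
position: [0.4531, -0.2743, 0.1513]
orientation: [[-0.145, 0.989, 0.003], [0.989, 0.145, -0.004], [-0.004, 0.002, -1.0]]
force: [0.1, -0.1, -0.9]
grip_width: 0.0412
t 11.85 p [ 0.4531 -0.2743  0.1513] jawaz 8.3 w 0.0412 F [ 0.1 -0.1 -0.9]
shift units [ 0.144 -0.042 -2.011] turn units [ 0.05  0.04 -0.05]
```

```bash
python3 -m crank '[{"xyz":[0.12,-0.04,-0.3],"turn":[0,0,0],"hand":-1},{"xyz":[0,0,-0.6],"turn":[0,0,0],"hand":-1},{"xyz":[0,0,-0.5],"turn":[0,0,0],"hand":-1},{"xyz":[0,0,-0.1],"turn":[0,0,0],"hand":-1},{"xyz":[0,0,0],"turn":[0,0,0],"hand":-1}]' >/dev/null;  python3 st.py .4617 -.2768 .0306 8.1
python3 - <<'E'
from h import *
s=env.observe();p=s["position"]; b=p[2]-.0186
c=read_camera("wrist"); f=c["frame"][:,:,::-1].copy()
for a in [(p[0],p[1],b,.022),(p[0],p[1],b+.074,.022),(.4617,-.2768,.02,.03)]: cv2.polylines(f,[np.round(proj(c,circ(*a))).astype(int)],True,(0,0,255),1)
cv2.imwrite("pics/e4.png",f)
E
```

```text
t 12.47 p [ 0.4564 -0.2753  0.0554] jawaz 8.2 w 0.0417 F [-0.5  0.3 -0. ]
shift units [ 0.089 -0.024 -0.414] turn units [-0.   -0.02 -0.02]
```

View pics/e4.png

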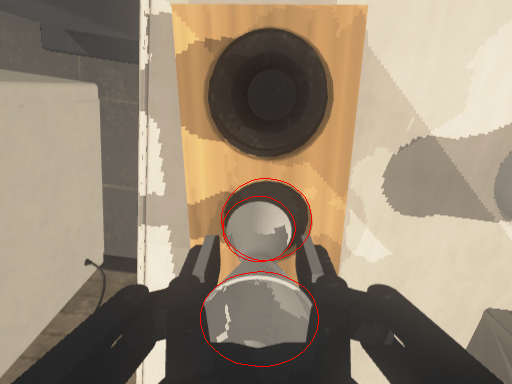

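```bash
python3 -m crank '[{"xyz":[0.085,-0.01,-0.05],"turn":[0,0,0],"hand":-1},{"xyz":[0,0,-0.1],"turn":[0,0,0],"hand":-1},{"xyz":[0,0,0],"turn":[0,0,0],"hand":-1}]' >/dev/null;  python3 st.py .4617 -.2758 .0306 8.1
```

```text
t 12.9 p [ 0.4642 -0.2772  0.0488] jawaz 8.2 w 0.0418 F [ 1.   0.3 -1.7]
shift units [-0.042  0.024 -0.304] turn units [ 0.04  0.04 -0.02]
```

```bash
python3 -m crank '[{"xyz":[-0.035,0.02,-0.12],"turn":[0,0,0],"hand":-1},{"xyz":[0,0,-0.1],"turn":[0,0,0],"hand":-1},{"xyz":[0,0,-0.06],"turn":[0,0,0],"hand":-1},{"xyz":[0,0,-0.03],"turn":[0,0,0],"hand":-1}]' >/dev/null;  python3 st.py .4617 -.2758 .0306 8.1
```

```text
t 13.4 p [ 0.4622 -0.2762  0.0303] jawaz 8.2 w 0.0415 F [-2.8  3.8 16.8]
shift units [-0.009  0.006  0.004] turn units [ 0.05  0.05 -0.02]
```

```bash
python3 -m crank '[{"xyz":[0,0,0.01],"turn":[0,0,0],"hand":1},{"xyz":[0,0,0],"turn":[0,0,0],"hand":1},{"xyz":[0,0,0],"turn":[0,0,0],"hand":1},{"xyz":[0,0,0.4],"turn":[0,0,0],"hand":1},{"xyz":[0,0,0.8],"turn":[0,0,0],"hand":1},{"xyz":[0,0.0,0.8],"turn":[0,0,0],"hand":1},{"xyz":[0.2,0.4,0.2],"turn":[0,0,0],"hand":1},{"xyz":[0.2,0.5,0],"turn":[0,0,0],"hand":1}]' ;  python3 st.py .567 -.0201 .16 8.1
python3 - <<'E'
from h import *
c=read_camera("wrist"); f=c["frame"][:,:,::-1].copy()
for a in [(.4617,-.2768,.012,.022),(.4617,-.2768,.086,.022)]: cv2.polylines(f,[np.round(proj(c,circ(*a))).astype(int)],True,(0,0,255),1)
cv2.imwrite("pics/e5.png",f)
E
```

```text
time: 14.4
position: [0.4862, -0.2227, 0.1671]
orientation: [[-0.138, 0.99, 0.005], [0.99, 0.138, -0.004], [-0.005, 0.004, -1.0]]
force: [0.3, 0.4, -0.3]
grip_width: 0.0854
t 14.4 p [ 0.4862 -0.2227  0.1671] jawaz 8.0 w 0.0854 F [ 0.3  0.4 -0.3]
shift units [ 1.346  3.376 -0.118] turn units [0.05 0.06 0.03]
```

View pics/e5.png

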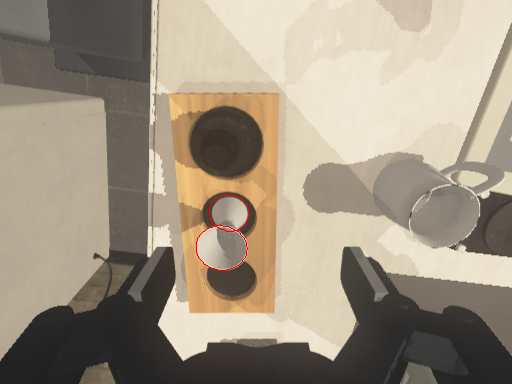

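Jigger is standing in the middle well, matching the model. Next is the shaker.

```bash
python3 -m crank '[{"xyz":[0.25,0.65,0],"turn":[0,0,0],"hand":1},{"xyz":[0.35,0.9,0],"turn":[0,0,0],"hand":1},{"xyz":[0.35,0.9,0],"turn":[0,0,0],"hand":1},{"xyz":[0.25,0.6,0],"turn":[0,0,0],"hand":1},{"xyz":[0.1,0.2,0],"turn":[0,0,0],"hand":1},{"xyz":[0,0,0],"turn":[0,0,0],"hand":1}]' >/dev/null;  python3 st.py .567 -.0201 .08 8.1
python3 - <<'E'
from h import *
c=read_camera("wrist"); f=c["frame"][:,:,::-1].copy()
for a in [(.567,-.0201,.0,.022),(.567,-.0201,.07,.022),(.567,-.0201,.07,.017)]: cv2.polylines(f,[np.round(proj(c,circ(*a))).astype(int)],True,(0,0,255),1)
cv2.imwrite("pics/g1.png",f)
E
```

```text
t 15.2 p [ 0.5671 -0.019   0.1668] jawaz 8.1 w 0.0854 F [-1.   0.3 -0.3]
shift units [-0.002 -0.018 -1.446] turn units [ 0.04  0.09 -0.01]
```

View pics/g1.png

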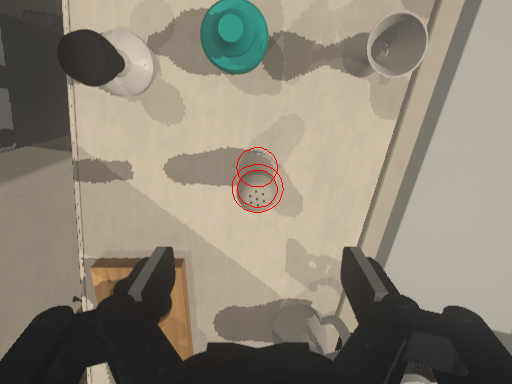

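```bash
python3 -m crank '[{"xyz":[0,-0.02,-0.4],"turn":[0,0.05,0],"hand":1},{"xyz":[0,0,-0.7],"turn":[0,0,0],"hand":1},{"xyz":[0.02,0,-0.5],"turn":[0,0,0],"hand":1},{"xyz":[0,0,-0.1],"turn":[0,0,0],"hand":1},{"xyz":[0,0,0],"turn":[0,0,0],"hand":1}]' >/dev/null;  python3 st.py .567 -.0201 .02 8.1
python3 - <<'E'
from h import *
c=read_camera("wrist"); f=c["frame"][:,:,::-1].copy()
for a in [(.567,-.0201,.0,.022),(.567,-.0201,.07,.022),(.567,-.0201,.07,.017)]: cv2.polylines(f,[np.round(proj(c,circ(*a))).astype(int)],True,(0,0,255),1)
cv2.imwrite("pics/g2.png",f)
E
```

```text
t 15.88 p [ 0.5672 -0.0286  0.0641] jawaz 7.5 w 0.085 F [ 0.1 -1.2 -0.5]
shift units [-0.003  0.141 -0.735] turn units [0.07 0.06 0.13]
```

View pics/g2.png

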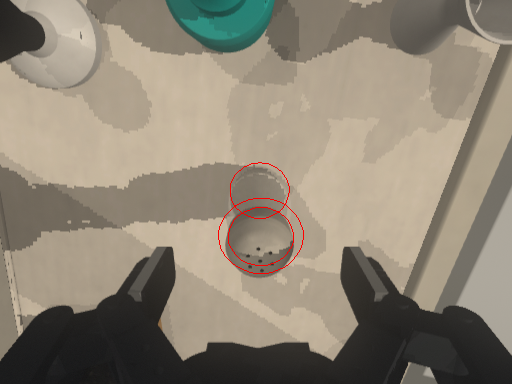

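```bash
python3 -m crank '[{"xyz":[0,0.13,-0.2],"turn":[0.05,0.05,0],"hand":1},{"xyz":[0,0.01,-0.3],"turn":[0,0,0],"hand":1},{"xyz":[0,0,-0.2],"turn":[0,0,0],"hand":1},{"xyz":[0,0,0],"turn":[0,0,0],"hand":1}]' >/dev/null;  python3 st.py .567 -.0201 .02 8.1
```

```text
t 16.43 p [ 0.5693 -0.0198  0.0221] jawaz 7.5 w 0.0855 F [-1.1 -0.3 -0.4]
shift units [-0.039 -0.005 -0.034] turn units [0.03 0.07 0.12]
```

```bash
python3 -m crank '[{"xyz":[-0.04,0,-0.04],"turn":[0,0.05,0],"hand":-1},{"xyz":[0,0,0],"turn":[0,0,0],"hand":-1},{"xyz":[0,0,0],"turn":[0,0,0],"hand":-1},{"xyz":[0,0,0],"turn":[0,0,0],"hand":-1},{"xyz":[0,0,0],"turn":[0,0,0],"hand":-1},{"xyz":[0,0,0],"turn":[0,0,0],"hand":-1}]' 40 >/dev/null;  python3 st.py .567 -.0201 .02 8.1
python3 - <<'E'
from h import *
c=read_camera("wrist"); f=c["frame"][:,:,::-1].copy()
cv2.imwrite("pics/g3.png",f)
E
```

```text
t 17.18 p [ 0.5673 -0.0199  0.0202] jawaz 7.5 w 0.0404 F [-0.5  0.4 -1.2]
shift units [-0.006 -0.004 -0.004] turn units [0.04 0.03 0.12]
```

View pics/g3.png

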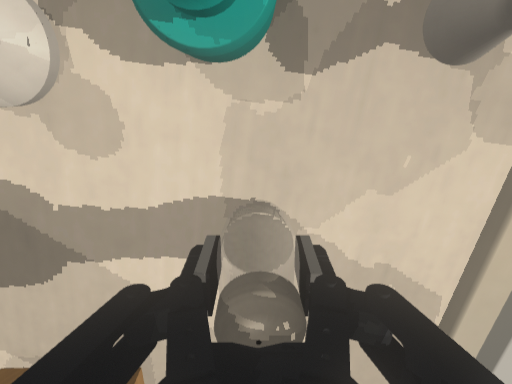

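```bash
python3 -m crank '[{"xyz":[0,0,0.3],"turn":[0,0,0],"hand":-1},{"xyz":[0,0,0.8],"turn":[0,0,0],"hand":-1},{"xyz":[0,0,0.8],"turn":[0,0,0],"hand":-1},{"xyz":[-0.1,-0.3,0.4],"turn":[0,0,0],"hand":-1},{"xyz":[-0.25,-0.9,0],"turn":[0,0,0],"hand":-1},{"xyz":[-0.25,-0.9,0],"turn":[0,0,0],"hand":-1},{"xyz":[-0.25,-0.9,0],"turn":[0,0,0],"hand":-1},{"xyz":[-0.25,-0.9,0],"turn":[0,0,0],"hand":-1}]' 50 >/dev/null;  python3 st.py .473 -.3554 .17 8.1
```

```text
t 18.23 p [ 0.5017 -0.2574  0.1735] jawaz 8.1 w 0.0401 F [ 0.9 -0.8 -1. ]
shift units [-0.479 -1.633 -0.058] turn units [0.09 0.17 0.01]
```

```bash
python3 -m crank '[{"xyz":[-0.25,-0.8,0],"turn":[0,0.1,0],"hand":-1},{"xyz":[-0.15,-0.5,0],"turn":[0,0,0],"hand":-1},{"xyz":[0,0,-0.2],"turn":[0,0,0],"hand":-1},{"xyz":[0,0,-0.5],"turn":[0,0,0],"hand":-1},{"xyz":[0,0,-0.6],"turn":[0,0,0],"hand":-1},{"xyz":[0,0,-0.3],"turn":[0,0,0],"hand":-1},{"xyz":[0,0,0],"turn":[0,0,0],"hand":-1}]' >/dev/null;  python3 st.py .473 -.3554 .0322 8.1
python3 - <<'E'
from h import *
s=env.observe();p=s["position"]; b=p[2]-.0202
c=read_camera("wrist"); f=c["frame"][:,:,::-1].copy()
for a in [(p[0],p[1],b,.022),(p[0],p[1],b+.07,.022),(.473,-.3554,.02,.03)]: cv2.polylines(f,[np.round(proj(c,circ(*a))).astype(int)],True,(0,0,255),1)
cv2.imwrite("pics/g4.png",f)
E
```

```text
t 19.1 p [ 0.4768 -0.3398  0.0821] jawaz 7.8 w 0.0403 F [-0.5 -0.3 -1.7]
shift units [-0.063 -0.26  -0.831] turn units [0.15 0.16 0.06]
```

View pics/g4.png

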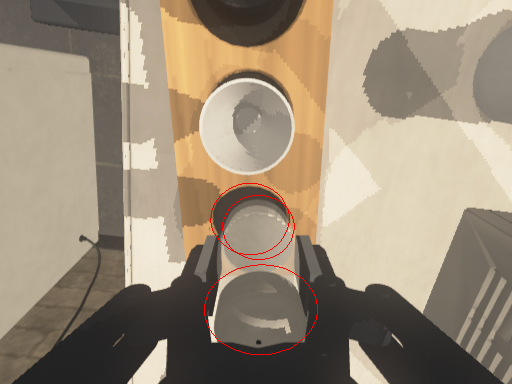

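```bash
python3 -m crank '[{"xyz":[-0.06,-0.25,-0.2],"turn":[0.12,0.12,0],"hand":-1},{"xyz":[0,0,-0.2],"turn":[0,0,0],"hand":-1},{"xyz":[0,0,0],"turn":[0,0,0],"hand":-1}]' >/dev/null;  python3 st.py .473 -.3554 .0322 8.1
```

```text
t 19.52 p [ 0.4753 -0.3574  0.0601] jawaz 7.9 w 0.0401 F [-0.2  1.4 -0.9]
shift units [-0.039  0.033 -0.465] turn units [0.07 0.09 0.05]
```

```bash
python3 -m crank '[{"xyz":[-0.035,0.03,-0.15],"turn":[0.05,0.07,0],"hand":-1},{"xyz":[0,0,-0.15],"turn":[0,0,0],"hand":-1},{"xyz":[0,0,-0.06],"turn":[0,0,0],"hand":-1}]' >/dev/null;  python3 st.py .473 -.3554 .0322 8.1
```

```text
t 19.9 p [ 0.4734 -0.3557  0.0377] jawaz 7.8 w 0.0403 F [ 0.3 -0.2 -1.2]
shift units [-0.007  0.005 -0.091] turn units [0.02 0.02 0.06]
```

```bash
python3 -m crank '[{"xyz":[0,0,-0.05],"turn":[0,0,0],"hand":-1},{"xyz":[0,0,-0.05],"turn":[0,0,0],"hand":-1},{"xyz":[0,0,-0.03],"turn":[0,0,0],"hand":-1}]' >/dev/null;  python3 st.py .473 -.3554 .0322 8.1
```

```text
t 20.27 p [ 0.4734 -0.3557  0.0321] jawaz 7.9 w 0.0402 F [-4.5  4.7 14.7]
shift units [-0.007  0.004  0.002] turn units [0.02 0.02 0.05]
```

```bash
python3 -m crank '[{"xyz":[0,0,0.01],"turn":[0,0,0],"hand":1},{"xyz":[0,0,0],"turn":[0,0,0],"hand":1},{"xyz":[0,0,0],"turn":[0,0,0],"hand":1},{"xyz":[0,0,0.4],"turn":[0,0,0],"hand":1},{"xyz":[0,0,0.8],"turn":[0,0,0],"hand":1},{"xyz":[0,0.0,0.8],"turn":[0,0,0],"hand":1},{"xyz":[0,0.4,0.5],"turn":[0,0,0],"hand":1},{"xyz":[0,0.5,0.2],"turn":[0,0,0],"hand":1}]' ;  python3 st.py .425 .064 .18 6
python3 - <<'E'
from h import *
c=read_camera("wrist"); f=c["frame"][:,:,::-1].copy()
for a in [(.473,-.3554,.012,.022),(.473,-.3554,.082,.022)]: cv2.polylines(f,[np.round(proj(c,circ(*a))).astype(int)],True,(0,0,255),1)
cv2.imwrite("pics/g5.png",f)
E
```

```text
time: 21.28
position: [0.4729, -0.3016, 0.1977]
orientation: [[-0.134, 0.991, 0.001], [0.991, 0.134, -0.001], [-0.001, 0.001, -1.0]]
force: [-0.5, 0.2, -0.6]
grip_width: 0.0858
t 21.27 p [ 0.4729 -0.3016  0.1977] jawaz 7.7 w 0.0858 F [-0.5  0.2 -0.6]
shift units [-0.799  6.094 -0.296] turn units [ 0.01  0.01 -0.37]
```

View pics/g5.png

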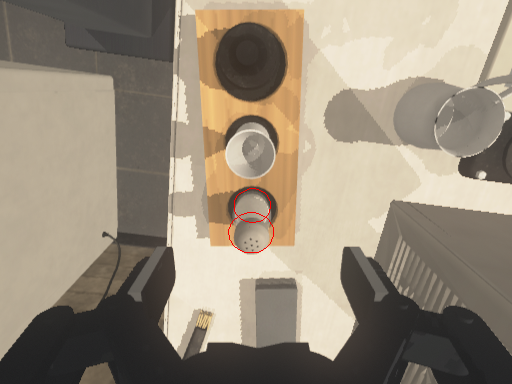

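Shaker is standing in the end well, so the long board is complete. Next is the tamper.

```bash
python3 -m crank '[{"xyz":[-0.1,0.7,0],"turn":[0,0,-0.1],"hand":1},{"xyz":[-0.12,0.95,0],"turn":[0,0,-0.1],"hand":1},{"xyz":[-0.12,0.95,0],"turn":[0,0,-0.1],"hand":1},{"xyz":[-0.12,0.95,0],"turn":[0,0,0],"hand":1},{"xyz":[-0.12,0.95,0],"turn":[0,0,0],"hand":1},{"xyz":[-0.12,0.8,0],"turn":[0,0,0],"hand":1},{"xyz":[-0.1,0.5,0],"turn":[0,0,0],"hand":1},{"xyz":[0,0.1,-0.1],"turn":[0,0,0],"hand":1}]' >/dev/null;  python3 st.py .425 .064 .1 6
python3 - <<'E'
from h import *
c=read_camera("wrist"); f=c["frame"][:,:,::-1].copy()
for a in [(.425,.064,.0,.029),(.425,.064,.024,.029),(.425,.064,.075,.02)]: cv2.polylines(f,[np.round(proj(c,circ(*a))).astype(int)],True,(0,0,255),1)
cv2.imwrite("pics/k1.png",f)
E
```

```text
t 22.32 p [0.4236 0.0641 0.1923] jawaz 6.4 w 0.0854 F [-0.9 -0.7 -0.5]
shift units [ 0.023 -0.002 -1.538] turn units [ 0.01  0.09 -0.09]
```

View pics/k1.png

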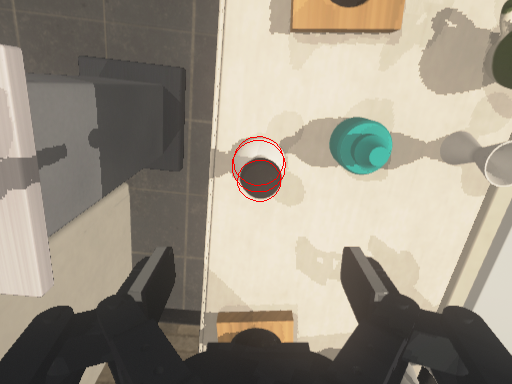

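```bash
python3 -m crank '[{"xyz":[0.02,0,-0.3],"turn":[0,0.07,-0.09],"hand":1},{"xyz":[0,0,-0.6],"turn":[0,0,0],"hand":1},{"xyz":[0.02,0,-0.4],"turn":[0,0,0],"hand":1},{"xyz":[0,0,-0.1],"turn":[0,0,0],"hand":1},{"xyz":[0,0,0],"turn":[0,0,0],"hand":1}]' >/dev/null;  python3 st.py .425 .064 .045 6
python3 - <<'E'
from h import *
c=read_camera("wrist"); f=c["frame"][:,:,::-1].copy()
for a in [(.425,.064,.0,.029),(.425,.064,.024,.029),(.425,.064,.072,.02)]: cv2.polylines(f,[np.round(proj(c,circ(*a))).astype(int)],True,(0,0,255),1)
cv2.imwrite("pics/k2.png",f)
E
```

```text
t 23.0 p [0.4258 0.0591 0.1007] jawaz 5.4 w 0.0851 F [ 0.9  0.3 -0.2]
shift units [-0.014  0.082 -0.929] turn units [ 0.03 -0.05  0.12]
```

View pics/k2.png

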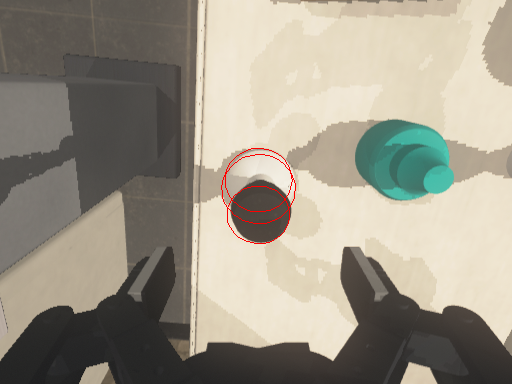

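```bash
python3 -m crank '[{"xyz":[0,0.08,-0.2],"turn":[0,-0.05,0.1],"hand":1},{"xyz":[0,0,-0.4],"turn":[0,0,0],"hand":1},{"xyz":[0,0,-0.25],"turn":[0,0,0],"hand":1},{"xyz":[0,0,0],"turn":[0,0,0],"hand":1}]' >/dev/null;  python3 st.py .4258 .064 .045 6
```

```text
t 23.55 p [0.4293 0.0646 0.0505] jawaz 6.0 w 0.0854 F [-0.4 -0.5  0.9]
shift units [-0.058 -0.01  -0.092] turn units [0.03 0.11 0.01]
```

```bash
python3 -m crank '[{"xyz":[-0.06,-0.01,-0.1],"turn":[0.02,0.1,0],"hand":1},{"xyz":[0,0,0],"turn":[0,0,0],"hand":-1},{"xyz":[0,0,0],"turn":[0,0,0],"hand":-1},{"xyz":[0,0,0],"turn":[0,0,0],"hand":-1},{"xyz":[0,0,0],"turn":[0,0,0],"hand":-1},{"xyz":[0,0,0],"turn":[0,0,0],"hand":-1},{"xyz":[0,0,0],"turn":[0,0,0],"hand":-1}]' 60 >/dev/null;  python3 st.py .4258 .064 .045 6
python3 - <<'E'
from h import *
c=read_camera("wrist"); f=c["frame"][:,:,::-1].copy()
cv2.imwrite("pics/k3.png",f)
E
```

```text
t 24.43 p [0.4272 0.0642 0.0464] jawaz 6.0 w 0.0368 F [-0.5 -0.1  0.3]
shift units [-0.024 -0.003 -0.023] turn units [0.01 0.05 0.  ]
```

View pics/k3.png

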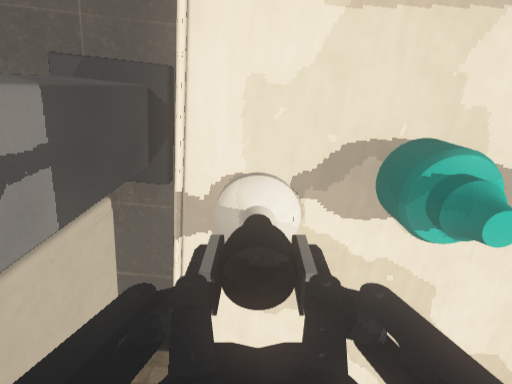

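```bash
python3 -m crank '[{"xyz":[0,0,0.2],"turn":[0,0,0],"hand":-1},{"xyz":[0,0,0.4],"turn":[0,0,0],"hand":-1},{"xyz":[0,0,0.5],"turn":[0,0,0],"hand":-1},{"xyz":[0,0,0.4],"turn":[0,0,0],"hand":-1},{"xyz":[0,0,0.1],"turn":[0,0,0],"hand":-1}]' 70;  python3 st.py .4789 .339 .13 6
python3 - <<'E'
from h import *
c=read_camera("wrist"); f=c["frame"][:,:,::-1].copy()
cv2.imwrite("pics/k4.png",f)
c=read_camera("scene"); f=c["frame"][:,:,::-1].copy()
cv2.imwrite("pics/k4s.png",cv2.resize(f[120:300,140:340],None,fx=3,fy=3,interpolation=cv2.INTER_CUBIC))
E
```

```text
time: 25.1
position: [0.424, 0.0642, 0.145]
orientation: [[-0.104, 0.995, -0.001], [0.995, 0.104, -0.0], [-0.0, -0.001, -1.0]]
force: [0.3, 0.6, -4.2]
grip_width: 0.036
t 25.1 p [0.424  0.0642 0.145 ] jawaz 6.0 w 0.036 F [ 0.3  0.6 -4.2]
shift units [ 0.915  4.58  -0.25 ] turn units [ 0.01 -0.01  0.  ]
```

View pics/k4.png

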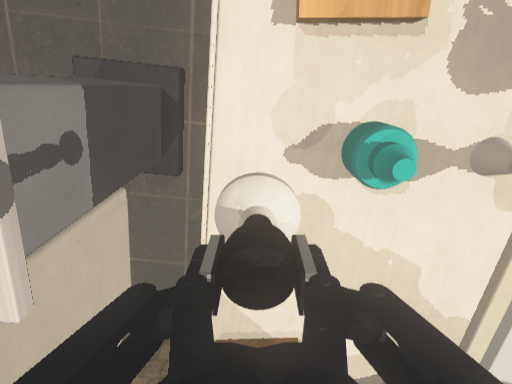

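View pics/k4s.png

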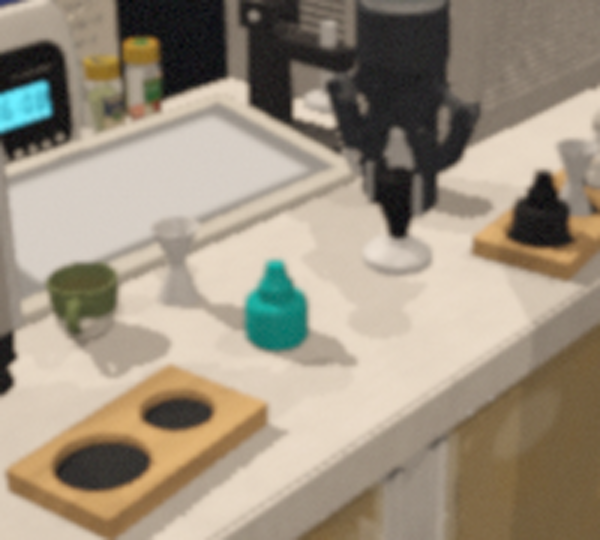

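Tamper is held upright. I'll carry it to the wide well of the short board.

```bash
python3 -m crank '[{"xyz":[0.06,0.3,0],"turn":[0,0,0],"hand":-1},{"xyz":[0.12,0.6,0],"turn":[0,0,0],"hand":-1},{"xyz":[0.16,0.8,0],"turn":[0,0,0],"hand":-1},{"xyz":[0.16,0.8,0],"turn":[0,0,0],"hand":-1},{"xyz":[0.16,0.8,-0.1],"turn":[0,0,0],"hand":-1},{"xyz":[0.12,0.6,-0.1],"turn":[0,0,0],"hand":-1},{"xyz":[0.08,0.4,-0.1],"turn":[0,0,0],"hand":-1},{"xyz":[0.02,0.15,0],"turn":[0,0,0],"hand":-1}]' >/dev/null;  python3 st.py .4789 .339 .0584 6
```

```text
t 26.2 p [0.4689 0.336  0.1126] jawaz 5.8 w 0.0366 F [ 0.7 -1.3 -3.1]
shift units [ 0.167  0.049 -0.903] turn units [ 0.11 -0.26  0.05]
```

```bash
python3 -m crank '[{"xyz":[0.15,0.03,-0.1],"turn":[0.1,-0.25,0],"hand":-1},{"xyz":[0,0,-0.2],"turn":[0,0,0],"hand":-1},{"xyz":[0,0,-0.1],"turn":[0,0,0],"hand":-1},{"xyz":[0,0,0],"turn":[0,0,0],"hand":-1}]' >/dev/null;  python3 st.py .4789 .339 .0584 6
python3 - <<'E'
from h import *
s=env.observe();p=s["position"]; b=p[2]-.0464
c=read_camera("wrist"); f=c["frame"][:,:,::-1].copy()
for a in [(p[0],p[1],b,.029),(p[0],p[1],b+.072,.02),(.4789,.339,.02,.037)]: cv2.polylines(f,[np.round(proj(c,circ(*a))).astype(int)],True,(0,0,255),1)
cv2.imwrite("pics/k5.png",f)
E
```

```text
t 26.7 p [0.4766 0.3344 0.0851] jawaz 5.7 w 0.0362 F [ 0.5 -0.3 -3.4]
shift units [ 0.039  0.077 -0.444] turn units [ 0.05 -0.05  0.08]
```

View pics/k5.png

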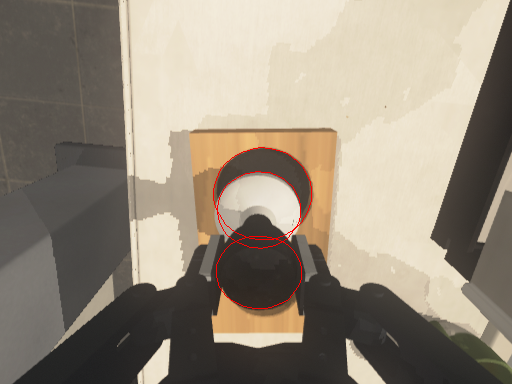

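```bash
python3 -m crank '[{"xyz":[0.04,0.075,-0.1],"turn":[0.04,-0.04,0.05],"hand":-1},{"xyz":[0,0,-0.05],"turn":[0,0,0],"hand":-1},{"xyz":[0,0,0],"turn":[0,0,0],"hand":-1}]' >/dev/null;  python3 st.py .4789 .339 .0584 6
```

```text
t 27.12 p [0.4799 0.3393 0.0766] jawaz 5.9 w 0.0363 F [-0.2 -0.  -3. ]
shift units [-0.017 -0.005 -0.304] turn units [-0.    0.02  0.03]
```

```bash
python3 -m crank '[{"xyz":[-0.015,0,-0.1],"turn":[0,0,0],"hand":-1},{"xyz":[0,0,-0.1],"turn":[0,0,0],"hand":-1},{"xyz":[0,0,-0.06],"turn":[0,0,0],"hand":-1},{"xyz":[0,0,-0.03],"turn":[0,0,0],"hand":-1}]' >/dev/null;  python3 st.py .4789 .339 .0584 6
```

```text
t 27.62 p [0.4789 0.3395 0.0584] jawaz 5.9 w 0.0365 F [-3.5 -1.9  8.1]
shift units [-0.001 -0.009 -0.   ] turn units [-0.01  0.02  0.02]
```

```bash
python3 -m crank '[{"xyz":[0,0,0.01],"turn":[0,0,0],"hand":1},{"xyz":[0,0,0],"turn":[0,0,0],"hand":1},{"xyz":[0,0,0],"turn":[0,0,0],"hand":1},{"xyz":[0,0,0.4],"turn":[0,0,0],"hand":1},{"xyz":[0,0,0.8],"turn":[0,0,0],"hand":1},{"xyz":[0,0.0,0.8],"turn":[0,0,0],"hand":1},{"xyz":[0,-0.3,0.3],"turn":[0,0,0],"hand":1},{"xyz":[0,-0.3,0],"turn":[0,0,0],"hand":1}]' ;  python3 st.py .6495 .1056 .18 6
python3 - <<'E'
from h import *
c=read_camera("wrist"); f=c["frame"][:,:,::-1].copy()
for a in [(.4789,.339,.02,.037),(.4789,.339,.036,.029),(.4789,.339,.087,.02)]: cv2.polylines(f,[np.round(proj(c,circ(*a))).astype(int)],True,(0,0,255),1)
cv2.imwrite("pics/k6.png",f)
E
```

```text
time: 28.62
position: [0.4804, 0.3032, 0.2027]
orientation: [[-0.104, 0.995, 0.006], [0.995, 0.104, 0.002], [0.001, 0.006, -1.0]]
force: [0.2, -0.1, -0.1]
grip_width: 0.0853
t 28.62 p [0.4804 0.3032 0.2027] jawaz 6.0 w 0.0853 F [ 0.2 -0.1 -0.1]
shift units [ 2.819 -3.293 -0.379] turn units [-0.03  0.07  0.  ]
```

View pics/k6.png

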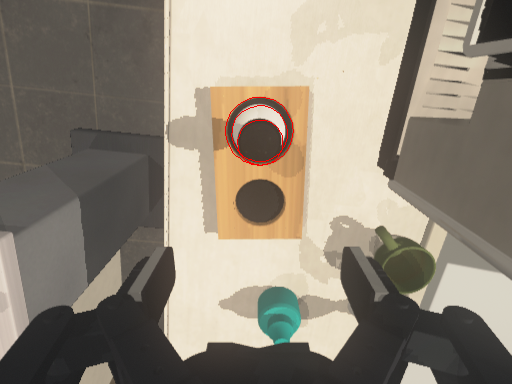

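```bash
python3 -m crank '[{"xyz":[0.1,-0.8,0],"turn":[0,0,0],"hand":1},{"xyz":[0.3,-0.9,0],"turn":[0,0,0],"hand":1},{"xyz":[0.6,-0.7,0],"turn":[0,0,0],"hand":1},{"xyz":[0.75,-0.5,0],"turn":[0,0,0],"hand":0.5},{"xyz":[0.7,-0.3,0],"turn":[0,0,0],"hand":0.5},{"xyz":[0.3,0,-0.1],"turn":[0,0,0],"hand":0.5},{"xyz":[0,0,-0.1],"turn":[0,0,0],"hand":0.5},{"xyz":[0,0,0],"turn":[0,0,0],"hand":0.5}]' >/dev/null ;  python3 st.py .6495 .1056 .1 6
python3 - <<'E'
from h import *
c=read_camera("wrist"); f=c["frame"][:,:,::-1].copy()
for a in [(.6495,.1056,0,.022),(.6495,.1056,.074,.022)]: cv2.polylines(f,[np.round(proj(c,circ(*a))).astype(int)],True,(0,0,255),1)
cv2.imwrite("pics/m1.png",f)
E
```

```text
t 29.68 p [0.6345 0.0967 0.1703] jawaz 5.6 w 0.0641 F [-0.4  0.7 -0.1]
shift units [ 0.25   0.148 -1.172] turn units [ 0.03 -0.34  0.08]
```

View pics/m1.png

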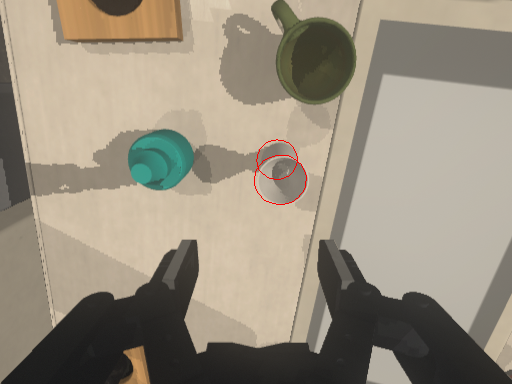

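```bash
python3 -m crank '[{"xyz":[0.24,0.14,-0.2],"turn":[0,-0.3,0],"hand":0.5},{"xyz":[0,0,-0.5],"turn":[0,0,0],"hand":0.5},{"xyz":[0.02,0,-0.3],"turn":[0,0,0],"hand":0.5},{"xyz":[0,0,0],"turn":[0,0,0],"hand":0.5}]' >/dev/null ;  python3 st.py .6495 .1056 .1 6
python3 -m crank '[{"xyz":[0,0,0],"turn":[0,0,0],"hand":0.5}]' >/dev/null ;  python3 st.py .6495 .1056 .02 6
python3 - <<'E'
from h import *
c=read_camera("wrist"); f=c["frame"][:,:,::-1].copy()
for a in [(.6495,.1056,0,.022),(.6495,.1056,.074,.022)]: cv2.polylines(f,[np.round(proj(c,circ(*a))).astype(int)],True,(0,0,255),1)
cv2.imwrite("pics/m2.png",f)
E
```

```text
t 30.23 p [0.6469 0.1088 0.1112] jawaz 5.9 w 0.0637 F [1.  0.7 0.5]
shift units [ 0.044 -0.053 -0.187] turn units [ 0.02 -0.01  0.01]
t 30.35 p [0.6471 0.109  0.1122] jawaz 6.0 w 0.064 F [ 0.4 -0.5 -0.2]
shift units [ 0.04  -0.057 -1.536] turn units [ 0.02 -0.    0.01]
```

View pics/m2.png

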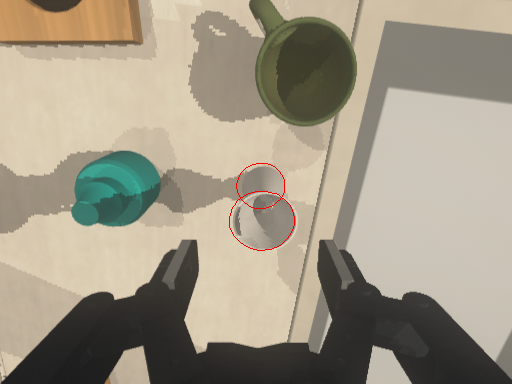

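```bash
python3 -m crank '[{"xyz":[0.045,-0.06,-0.2],"turn":[0,0,0],"hand":0.5},{"xyz":[0,0,-0.3],"turn":[0,0,0],"hand":0.5},{"xyz":[0,0,0],"turn":[0,0,0],"hand":0.5}]' >/dev/null ;  python3 st.py .650 .105 .02 6
```

```text
t 30.77 p [0.651  0.1049 0.0817] jawaz 5.9 w 0.0643 F [ 0.1  0.9 -0.5]
shift units [-1.700e-02  1.000e-03 -1.028e+00] turn units [0.02 0.03 0.02]
```

```bash
python3 -m crank '[{"xyz":[-0.01,0,-0.3],"turn":[0,0,0],"hand":0.5},{"xyz":[0,0,-0.3],"turn":[0,0,0],"hand":0.5},{"xyz":[0,0,-0.15],"turn":[0,0,0],"hand":0.5},{"xyz":[0,0,0],"turn":[0,0,0],"hand":0.5}]' >/dev/null ;  python3 st.py .650 .105 .02 6
```

```text
t 31.27 p [0.6494 0.1048 0.0322] jawaz 5.9 w 0.0639 F [-0.2  0.7  0.2]
shift units [ 0.01   0.004 -0.203] turn units [0.02 0.   0.02]
```

```bash
python3 -m crank '[{"xyz":[0,0,-0.15],"turn":[0,0,0],"hand":0.5},{"xyz":[0,0,-0.05],"turn":[0,0,0],"hand":0.5},{"xyz":[0,0,0],"turn":[0,0,0],"hand":-1},{"xyz":[0,0,0],"turn":[0,0,0],"hand":-1},{"xyz":[0,0,0],"turn":[0,0,0],"hand":-1},{"xyz":[0,0,0],"turn":[0,0,0],"hand":-1},{"xyz":[0,0,0],"turn":[0,0,0],"hand":-1}]' 40 >/dev/null ;  python3 st.py .650 .105 .02 6
python3 - <<'E'
from h import *
c=read_camera("wrist"); f=c["frame"][:,:,::-1].copy()
cv2.imwrite("pics/m3.png",f)
E
```

```text
t 32.15 p [0.6504 0.1049 0.0206] jawaz 5.9 w 0.0417 F [ 0.5 -0.4 -0.8]
shift units [-0.006  0.001 -0.01 ] turn units [0.02 0.03 0.02]
```

View pics/m3.png

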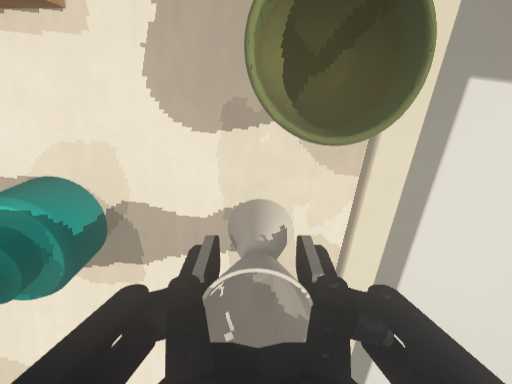

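```bash
python3 -m crank '[{"xyz":[0,0,0.3],"turn":[0,0,0],"hand":-1},{"xyz":[0,0,0.8],"turn":[0,0,0],"hand":-1},{"xyz":[0,0,0.8],"turn":[0,0,0],"hand":-1},{"xyz":[-0.4,0.1,0.4],"turn":[0,0,0],"hand":-1},{"xyz":[-0.7,0.5,0],"turn":[0,0,0],"hand":-1},{"xyz":[-0.7,0.7,0],"turn":[0,0,0],"hand":-1},{"xyz":[-0.6,0.7,0],"turn":[0,0,0],"hand":-1},{"xyz":[-0.2,0.4,0],"turn":[0,0,0],"hand":-1}]' 50 >/dev/null;  python3 st.py .4876 .2563 .0326 6
```

```text
t 33.2 p [0.4937 0.2509 0.1744] jawaz 5.6 w 0.0418 F [ 0.3 -0.  -0.1]
shift units [-0.102  0.09  -2.363] turn units [-0.02  0.2   0.08]
```

```bash
python3 -m crank '[{"xyz":[-0.08,0.08,-0.3],"turn":[0,0.15,0.05],"hand":-1},{"xyz":[0,0,-0.6],"turn":[0,0,0],"hand":-1},{"xyz":[0,0,-0.6],"turn":[0,0,0],"hand":-1},{"xyz":[0,0,-0.3],"turn":[0,0,0],"hand":-1},{"xyz":[0,0,0],"turn":[0,0,0],"hand":-1}]' >/dev/null;  python3 st.py .4876 .2563 .0326 6
python3 - <<'E'
from h import *
s=env.observe();p=s["position"]; b=p[2]-.0206
c=read_camera("wrist"); f=c["frame"][:,:,::-1].copy()
for a in [(p[0],p[1],b,.022),(p[0],p[1],b+.074,.022),(.4876,.2563,.02,.03)]: cv2.polylines(f,[np.round(proj(c,circ(*a))).astype(int)],True,(0,0,255),1)
cv2.imwrite("pics/m4.png",f)
E
```

```text
t 33.83 p [0.4895 0.2553 0.0652] jawaz 6.0 w 0.0416 F [-0.5 -0.4 -1.3]
shift units [-0.031  0.016 -0.544] turn units [-0.02  0.1   0.01]
```

View pics/m4.png

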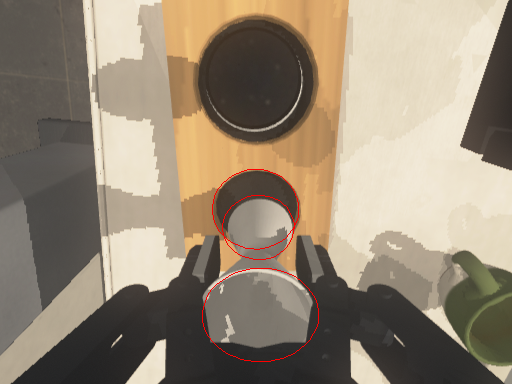

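```bash
python3 -m crank '[{"xyz":[-0.03,0.02,-0.15],"turn":[0,0.07,0],"hand":-1},{"xyz":[0,0,-0.15],"turn":[0,0,0],"hand":-1},{"xyz":[0,0,0],"turn":[0,0,0],"hand":-1}]' >/dev/null;  python3 st.py .4876 .2563 .0326 6
```

```text
t 34.25 p [0.4906 0.2571 0.0492] jawaz 5.9 w 0.0416 F [ 0.3  0.3 -1.4]
shift units [-0.05  -0.013 -0.276] turn units [-0.05  0.09  0.02]
```

```bash
python3 -m crank '[{"xyz":[-0.045,-0.01,-0.1],"turn":[-0.03,0.07,0],"hand":-1},{"xyz":[0,0,-0.1],"turn":[0,0,0],"hand":-1},{"xyz":[0,0,-0.05],"turn":[0,0,0],"hand":-1},{"xyz":[0,0,-0.03],"turn":[0,0,0],"hand":-1}]' >/dev/null;  python3 st.py .4876 .2563 .0326 6
```

```text
t 34.75 p [0.4884 0.2569 0.0323] jawaz 5.9 w 0.0415 F [-2.3 -0.6 10.5]
shift units [-0.014 -0.01   0.005] turn units [-0.02  0.04  0.01]
```

Contact with the floor at the expected height. I'll release, retreat and check from all cameras.

```bash
python3 -m crank '[{"xyz":[0,0,0.01],"turn":[0,0,0],"hand":1},{"xyz":[0,0,0],"turn":[0,0,0],"hand":1},{"xyz":[0,0,0],"turn":[0,0,0],"hand":1},{"xyz":[0,0,0.4],"turn":[0,0,0],"hand":1},{"xyz":[0,0,0.8],"turn":[0,0,0],"hand":1},{"xyz":[0,0.0,0.8],"turn":[0,0,0],"hand":1},{"xyz":[-0.1,-0.3,0.5],"turn":[0,0,0],"hand":1},{"xyz":[-0.2,-0.6,0.2],"turn":[0,0,0],"hand":1}]' ; python3 -m crank '[{"xyz":[-0.3,-0.6,0.3],"turn":[0,0,0],"hand":1},{"xyz":[-0.3,-0.8,0.3],"turn":[0,0,0],"hand":1},{"xyz":[-0.3,-0.6,0.3],"turn":[0,0,0],"hand":1},{"xyz":[0,-0.3,0],"turn":[0,0,0],"hand":1},{"xyz":[0,0,0],"turn":[0,0,0],"hand":1},{"xyz":[0,0,0],"turn":[0,0,0],"hand":1}]'
cat > ov.py <<'E'
from h import *
O=[(.4876,.2563,[(.012,.022),(.086,.022)]),(.4617,-.2768,[(.012,.022),(.086,.022)]),
 (.473,-.3554,[(.012,.022),(.082,.022)]),(.4789,.339,[(.012,.029),(.036,.029),(.084,.02)]),(.4505,-.1975,[(.012,.0285),(.053,.0285)])]
for n,(x0,x1,y0,y1) in dict(top=(70,430,140,285),scene=(140,370,130,305)).items():
    c=read_camera(n); f=c["frame"][:,:,::-1].copy(); k=2.2 if n=="top" else 3.4
    big=cv2.resize(f[y0:y1,x0:x1],None,fx=k,fy=k,interpolation=cv2.INTER_CUBIC)
    for x,y,L in O:
        for z,r in L: cv2.polylines(big,[np.round((proj(c,circ(x,y,z,r))+.5-[x0,y0])*k).astype(int)],True,(0,0,255),1)
    cv2.imwrite(f"pics/z_{n}.png",big)
cv2.imwrite("pics/z_wrist.png",read_camera("wrist")["frame"][:,:,::-1])
E
python3 ov.py
```

```text
time: 35.75
position: [0.4703, 0.2029, 0.1996]
orientation: [[-0.106, 0.994, 0.004], [0.994, 0.106, 0.002], [0.001, 0.004, -1.0]]
force: [-0.1, -0.5, -0.2]
grip_width: 0.0854
time: 36.5
position: [0.4149, 0.06, 0.2583]
orientation: [[-0.104, 0.994, 0.012], [0.995, 0.104, 0.001], [0.0, 0.012, -1.0]]
force: [0.1, 0.3, -0.0]
grip_width: 0.0854
```

View pics/z_top.png

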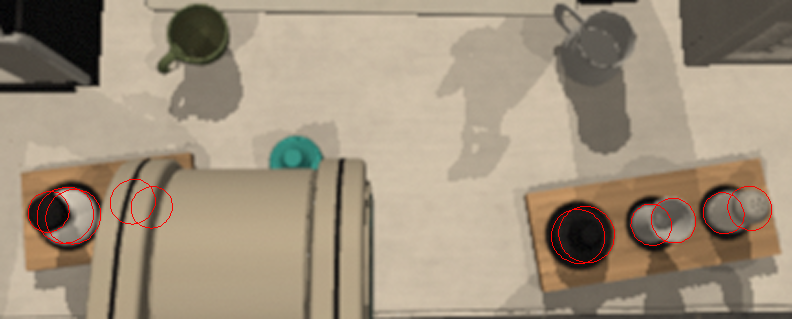

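View pics/z_scene.png

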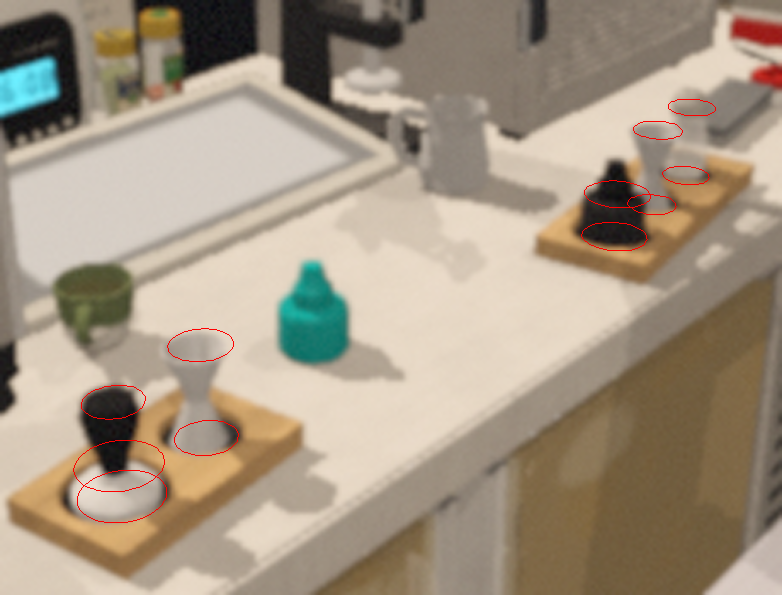

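View pics/z_wrist.png

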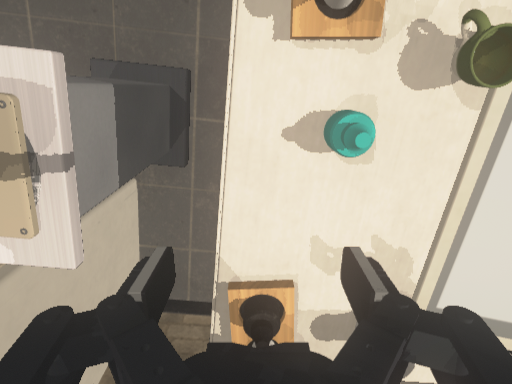

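```bash
python3 -m crank '[{"xyz":[0.2,0.7,0],"turn":[0,0,0],"hand":1},{"xyz":[0.3,0.8,0],"turn":[0,0,0],"hand":1},{"xyz":[0.3,0.8,0],"turn":[0,0,0],"hand":1},{"xyz":[0,0.3,0],"turn":[0,0,0],"hand":1},{"xyz":[0,0,0],"turn":[0,0,0],"hand":1}]' >/dev/null
python3 - <<'E'
from h import *
c=read_camera("wrist"); f=c["frame"][:,:,::-1].copy()
x0,y0,k=150,20,3
b=cv2.resize(f[y0:y0+200,x0:x0+240],None,fx=k,fy=k,interpolation=cv2.INTER_CUBIC)
for a in [(.4876,.2563,.02,.03),(.4789,.339,.02,.037),(.4876,.2563,.012,.022),(.4876,.2563,.086,.022),(.4789,.339,.036,.029)]:
    cv2.polylines(b,[np.round((proj(c,circ(*a))+.5-[x0,y0])*k).astype(int)],True,(0,0,255),1)
cv2.imwrite("pics/z2.png",b)
E
```

```text
(no output)
```

View pics/z2.png

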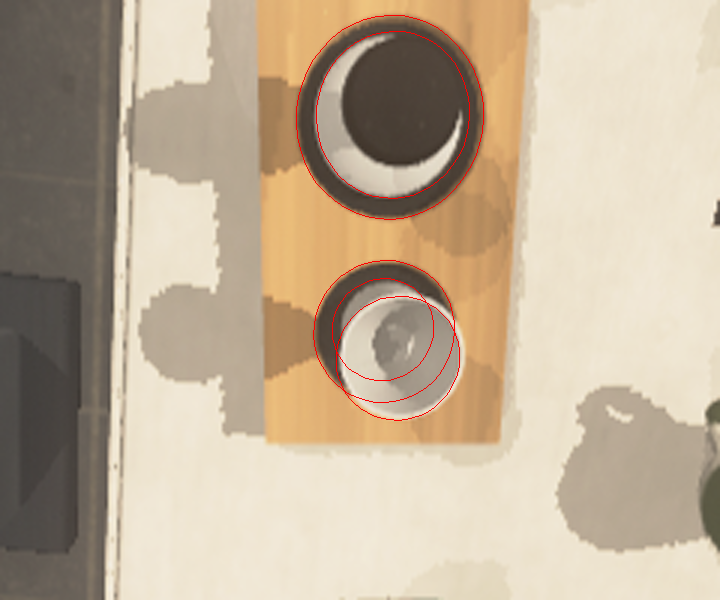

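Tamper and jigger both match the model to about 2 mm in the short board's wells. Handing in.

```bash
python3 - <<'E'
from bench import order
print(order.close_job())
E
```

```text
the job is handed in; nothing more can be done
None
```

Both station boards are made up, and I handed the job in at about 37 s of the 136 s allowed; no verdict came back.

- **Long board:** the black flask is in the wide well, a jigger in the middle well and the salt shaker in the narrow end well.
- **Short board:** the tamper is in the wide well and the other jigger in the narrow one.

**Seating:** before each release, the held piece met the well floor at the expected height, with 8–19 N on the wrist.

**Final camera checks:** all five pieces stood upright. In the wrist pictures each was within about 2 mm of its modelled place, against the 11 mm allowed. The top camera showed a shift of about 2 mm from the model, which I put down to its stated calibration error. In that last top picture the arm hid the short board's jigger, so I took one more wrist picture of that board, and it agreed.

The mug, pitcher and turquoise look-alike were not touched; I compared their places by eye in the pictures rather than measuring them.

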